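# Fetch the cup from behind the vases

### The job

Fetch the small clay cup that stands behind the three tall vases on the ware board, for decorating: first move all three vases to the empty side board, leaving the cup where it is meanwhile, then set the cup on the middle of the small metal turntable. After that put each vase back upright in the middle of the bat (the small pale plate) it came from; set every pot down gently, tip none over, and do not shift the green glazed jar.

Things in the scene. Friction and masses are not known exactly. Their poses are not given: they have to be found in the camera images.
- bottle_vase_center (a point): Bottle vase, 125 mm high: round belly (60 mm across, its widest at 22 to 45 mm above the foot), shoulder, then a straight round neck 34 mm across from 72 mm above the foot to the rim; foot 46 mm across. Grasp it by the neck. Unglazed buff clay, open at the top, about 0.3 kg. At the start it stands upright on its hexagonal bat, foot 26 mm above the bench. The point is on its axis, half-way up (62.5 mm above the foot); z is its axis, up.
- cylinder_vase_center (a point): Straight round vase, 54 mm across all the way up, 115 mm high. Grasp it across near the top. Unglazed buff clay, open at the top, about 0.3 kg. At the start it stands upright on its round bat, foot 26 mm above the bench. The point is on its axis, half-way up (57.5 mm above the foot); z is its axis, up.
- square_vase_center (a point): Straight square vase, 48 x 48 mm all the way up, 120 mm high; its x and y axes are square to its side faces. Grasp it across two opposite faces near the top. Unglazed buff clay, open at the top, about 0.3 kg. At the start it stands upright on its square bat, foot 26 mm above the bench. The point is on its axis, half-way up (60 mm above the foot); z is its axis, up.
- cup_center (a point): Low cup without handle, 56 mm across (foot 48 mm), 52 mm high, of unglazed buff clay, open at the top, about 0.14 kg. At the start it stands upright on the ware board, on the side away from the robot, crowded by the three taller vases, foot 18 mm above the bench. The point is on its axis, half-way up (26 mm above the foot); z is its axis, up.
- hex_bat_top (a point): Fixed flat pale plaster bat of hexagonal outline, 74 mm across flats, 8 mm thick, lying on the 18 mm thick ware board (a low wooden board, 180 x 260 mm). At the start the bottle vase stands in its middle; that vase belongs here. The point is the middle of its upper face, 26 mm above the bench; z up.
- round_bat_top (a point): Fixed flat pale plaster bat of round outline, 74 mm across, 8 mm thick, lying on the 18 mm thick ware board (a low wooden board, 180 x 260 mm). At the start the straight round vase stands in its middle; that vase belongs here. The point is the middle of its upper face, 26 mm above the bench; z up.
- square_bat_top (a point): Fixed flat pale plaster bat of square outline, 74 x 74 mm, 8 mm thick, lying on the 18 mm thick ware board (a low wooden board, 180 x 260 mm). At the start the square vase stands in its middle; that vase belongs here. The point is the middle of its upper face, 26 mm above the bench; z up.
- side_board_top (a point): The side board: a fixed, empty low wooden board 180 mm (its x) by 260 mm (its y), with room for all three vases; it is on the robot's left or right, the ware board is on the other side. The point is the middle of its upper face, 18 mm above the bench; z up. The whole foot of each vase must stand on it.
- wheel_top (a point): Small metal turntable, locked, fixed to the bench: a round aluminium top 114 mm across, 44 mm high, on a narrower foot. The point is the middle of its upper face, 44 mm above the bench; z up.
- celadon_jar_center (a point): Bystander: a round green-glazed jar, 72 mm across, 70 mm high, loose on the bench beyond the turntable. The point is on its axis, 35 mm above its foot. Not to be moved.
Not all that is in view belongs to the job. Leave any blue or pink look-alike of the part that bears cylinder_vase_center alone.

How it is judged:
By the outcome, as a careful person would: the job done as asked, in the order asked, and still so for the second after the job is handed in, with the robot touching nothing.
It also fails if it takes over 147 s, if anything falls off the work surface, if the arm or the gripper's body presses on something with over 40 N, if the wrist force passes 120 N, or if a joint passes its speed limit or range.

### The arm

A 7-joint arm with a two-finger parallel gripper is mounted at the origin on the work surface. World frame = base frame: x ahead of the robot, y to its left, z up, the work surface at z = 0. Lengths are in m, angles in rad, forces in N, time in s.
With the tool pointing down it reaches from about 0.425 to 0.825 m from the base axis. Payload 3.6 kg.
Tool frame: the origin (TCP) lies at the very end of the fingers, on their centre line; the grasp point (between the pads) lies 19 mm behind it; z points along the fingers, y is the line along which they close (so a half turn about z gives the same grasp; the last joint's range is limited). The gripper opens to 93 mm and grips with 3 to 60 N. Pads are 15 mm wide; open, the fingers measure 128 mm over their backs; the gripper's body (75 mm by 188 mm) begins 65 mm behind the grasp point.
Start: joints at [1.089, 0.615, -0.013, 1.423, 0.008, 1.103, -0.04], TCP at [0.286, -0.584, 0.219] pointing down, gripper open.
Joint ranges: [-3.12, 3.12], [-0.3, 2.06], [-1.34, 1.32], [0.26, 2.42], [-1.36, 4.5], [0.01, 1.98], [-2.84, 2.84]. Speed limits (rad/s): [2.79, 2.79, 3.14, 3.14, 3.14, 3.14, 3.14].

### API

Orientations are given as a unit quaternion [w, x, y, z].
In Python, from plant import telemetry, viewer, workorder gives the robot as it stands.
- The arm moves only by the tool play_rows, never from a script. Its argument "increments" is a list of rows, each an object with "xyz": the shift along the world's x, y, z in units of 30 mm (1.0 is 30 mm), a list of three; "dr": the turn, a rotation vector about the world's x, y, z in units of 180 degrees (1.0 is 180 degrees), a list of three. A call has 1 to 10 rows; each row shifts and turns the commanded pose from where the row before left it; what a row does not reach is not made up. A row lasts 1/10 s, in which the tool goes at most 50 mm and 8.59 degrees, less where a joint would pass 70% of its speed; a pose out of reach is approached as far as the arm can. A call with a number of a shift or a turn outside -1 to 1 is refused whole. A call with a gripper value outside its range is refused whole. "grip" is the gripper command: -1 is fully open, 1 is shut, values between are in proportion, set as the call begins (left out, the last holds). The fingers move at their own pace and stop on an object; the grip force is fixed at half the most. Time passes only in rows, so rows that do not move let the fingers close. It gives the time, the measured TCP pose, the force, the opening and the grip force at its end, in the units of the state.
- telemetry.state(): the state, without advancing time (a new reading comes with each control period).
- viewer.snapshot(name): name is "scene" or "top" or "wrist"; returns the picture (400x640x3 uint8, red, green, blue); there is no depth.
- viewer.calibration(name): a dict with "K" (3x3 intrinsics, pixels), "R" (3x3) and "t" (3): a world point X has camera coordinates R X + t; the wrist camera has in their place "mount" (4x4, takes a point from camera to tool coordinates, whose origin is the TCP and whose axes are the flange's). Camera axes: x right, y down, z forward; pixel columns grow to the right and rows downward; lengths in m; the calibration is good to about 2 mm. A picture is of the moment at which its call begins: read the wrist's pose just before it. calibration takes no time and is no camera call.
- workorder.sign_off(): hands the job in; it is judged then, once.
The state is a dict: "time_s": time; "qpos": joint angles; "qvel": joint speeds; "tau": joint torques, N m; "ee_pos": TCP position; "ee_rot": TCP orientation; "force": force on the tool from outside, world axes, zero at the start; "ft_torque": the same for the moment, N m; "grip_width": finger opening in m; "grip_force": force on a finger pad.
Only numpy, scipy, OpenCV 4.12 (cv2) and the standard library are available. Lean on these libraries where they do the work, as an engineer would, in place of code of your own. Each camera call takes 0.05 s, during which the arm holds its last target. There are 200 camera calls.

## Working session

There is one attempt and no reset: what is moved stays moved. The work goes in short steps, Python scripts to look and compute and a tool call to move; the robot and the scene stay as the last step left them, time stands still between calls to the robot, and variables do not carry over. Pictures are saved under pics/ and viewed, at most 14 in all, crops included, and the job is handed in when it is done.

Besides the shell and the picture viewer there is one more tool, called after "Emit:" by a JSON object that holds its "op" and its "data". play_rows: Moves the arm, as the interface text tells. Its arguments: {"type":"object","properties":{"increments":{"type":"array","items":{"type":"object","properties":{"xyz":{"type":"array","items":{"type":"number"}},"dr":{"type":"array","items":{"type":"number"}}}}},"grip":{"type":"number"}},"required":["increments"]}

```bash
mkdir -p pics; ls
python3 - <<'E'
from plant import telemetry, viewer
import cv2
print(telemetry.state())
for n in("scene","top"):
    cv2.imwrite(f"pics/{n}0.png",viewer.snapshot(n)[:,:,::-1]); print(viewer.calibration(n))
print(viewer.calibration("wrist"))
E
```

```text
pics
{'time_s': 0.0, 'qpos': array([ 1.08949907,  0.61590179, -0.01260734,  1.42489136,  0.00813996,
        1.10340825, -0.04041227]), 'qvel': array([ 1.71446213e-03,  6.66301372e-04,  7.26650509e-04,  2.88825636e-04,
        3.55031207e-04, -6.50957871e-05,  9.93477797e-05]), 'tau': array([-8.19270326e-05, -4.58930862e+01,  2.09224708e-01, -1.65741938e+01,
       -6.09703199e-02,  2.05758470e-02,  2.25430726e-04]), 'ee_pos': array([ 0.28517622, -0.58321698,  0.21749504]), 'ee_rot': array([-1.23667912e-03,  9.74248044e-01,  2.25475304e-01, -3.26141351e-04]), 'force': array([ 1.0080817, -0.1728468,  0.1143519]), 'ft_torque': array([-0.03697628, -0.01446016, -0.08689995]), 'grip_force': 0.0, 'grip_width': 0.0929361850651528}
{'K': array([[468.17302845,   0.        , 320.6705894 ],
       [  0.        , 468.17302845, 200.7423601 ],
       [  0.        ,   0.        ,   1.        ]]), 'R': array([[ 0.61599073,  0.78741056,  0.02323861],
       [ 0.48297322, -0.35419582, -0.80080097],
       [-0.62232812,  0.5045096 , -0.59847956]]), 't': array([-0.33215104, -0.27646392,  1.59986056])}
{
[... 175 characters left out ...]
.0118211 , -0.9998756 , -0.01044236],
       [-0.98255253, -0.00967656, -0.18573341],
       [ 0.18560926,  0.01245574, -0.98254469]]), 't': array([-0.07060259,  0.63757923,  1.26678416])}
{'K': array([[288.01367699,   0.        , 320.85529943],
       [  0.        , 288.01367699, 200.06240101],
       [  0.        ,   0.        ,   1.        ]]), 'mount': array([[-9.47374282e-05, -9.61810126e-01, -2.73717505e-01,
         7.52803211e-02],
       [ 9.99999979e-01, -4.09890139e-05, -2.02083449e-04,
        -3.20113216e-04],
       [ 1.83146497e-04, -2.73717518e-01,  9.61810109e-01,
        -1.64590632e-01],
       [ 0.00000000e+00,  0.00000000e+00,  0.00000000e+00,
         1.00000000e+00]])}
```

View pics/scene0.png

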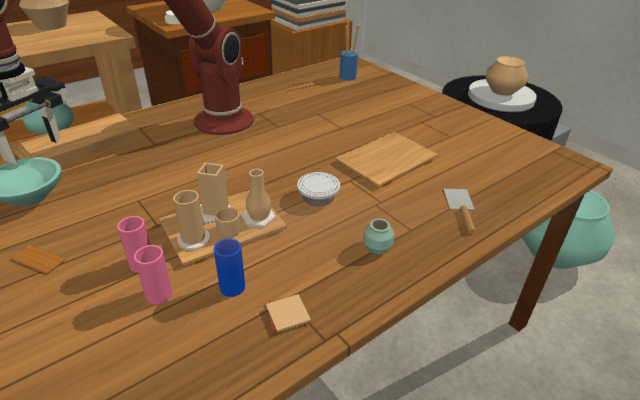

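View pics/top0.png

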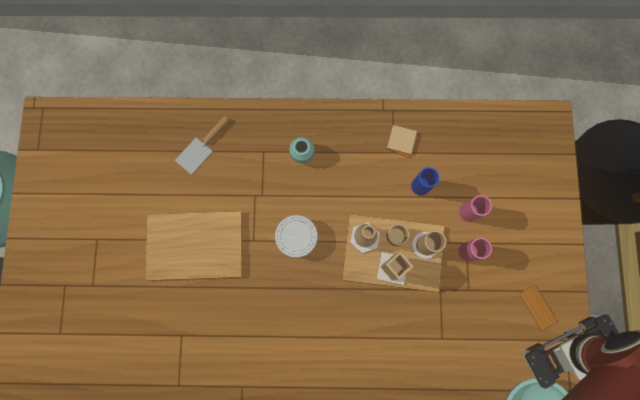

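The top view shows the ware board at about (395,253): bottle vase (367,234), square vase (397,266), cylinder vase (432,243) and cup (397,236). The turntable is at (296,236), the side board at (194,246) and the jar at (302,149). Pink and blue look-alikes stand beyond. I'll zoom in to measure.

```bash
cat > h.py <<'E'
import numpy as np, cv2
from plant import telemetry, viewer
from scipy.spatial.transform import Rotation as Ro
def ray(cam,uv,z,pose=None):
    """world point at height z under pixel uv"""
    c=viewer.calibration(cam); d=np.linalg.solve(c["K"],[uv[0],uv[1],1.])
    if cam=="wrist":
        p,q=pose; Rt=Ro.from_quat(np.roll(q,-1)).as_matrix(); M=c["mount"]
        d=Rt@M[:3,:3]@d; o=Rt@M[:3,3]+p
    else: d=c["R"].T@d; o=-c["R"].T@c["t"]
    return o+d*(z-o[2])/d[2]
E
python3 - <<'E'
from h import *
im=cv2.imread("pics/top0.png")
cv2.imwrite("pics/topz.png",cv2.resize(im[205:305,335:455],None,fx=6,fy=6,interpolation=cv2.INTER_CUBIC)[:600])
for n,uv,z in [("bottle rim",(369,231),.151),("sq rim",(398,264.5),.146),("cyl rim",(435.5,241.5),.141),("cup rim",(398,235),.07),("wheel",(296,236),.044),("jar",(302,147),.07),
 ("side",(194,246),.018),("sideTL",(147,215),.018),("sideTR",(241,212),.018),("sideBL",(146,280),.018),("sideBR",(242,277),.018),("ware",(395,253),.018),("wTL",(349,217),.018),("wBL",(345,281),.018),("wTR",(444,226),.018),("wBR",(440,291),.018),("blue",(428,176),.12),("pink1",(480,205),.12),("pink2",(481,246),.12)]:
    print(n,ray("top",uv,z).round(3))
E
```

```text
bottle rim [ 0.541 -0.197  0.151]
sq rim [ 0.46  -0.268  0.146]
cyl rim [ 0.518 -0.362  0.141]
cup rim [ 0.541 -0.281  0.07 ]
wheel [ 0.538 -0.012  0.044]
jar [ 0.778 -0.025  0.07 ]
side [0.511 0.267 0.018]
sideTL [0.595 0.402 0.018]
sideTR [0.606 0.142 0.018]
sideBL [0.418 0.391 0.018]
sideBR [0.429 0.133 0.018]
ware [ 0.498 -0.28   0.018]
wTL [ 0.595 -0.155  0.018]
wBL [ 0.421 -0.144  0.018]
wTR [ 0.573 -0.415  0.018]
wBR [ 0.398 -0.398  0.018]
blue [ 0.688 -0.353  0.12 ]
pink1 [ 0.614 -0.483  0.12 ]
pink2 [ 0.51 -0.48  0.12]
```

View pics/topz.png

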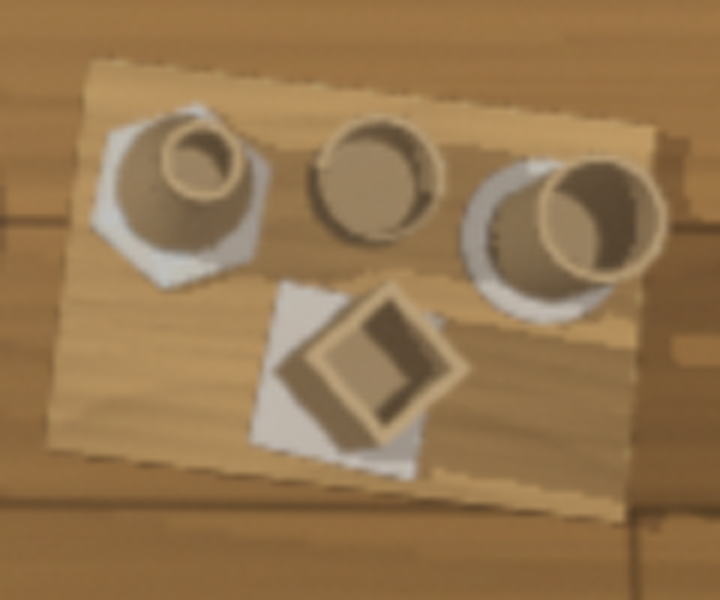

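Run:
```python
from h import *
f=lambda u,v:((u+.5)/6-.5+335,(v+.5)/6-.5+205)
for n,uv,z in [("bottle",(201.5,160),.151),("hexbat",(181,196.5),.026),("cyl",(602,221),.141),("roundbat",(544,240),.026),("sq",(388,365),.146),("sqbat",(347,380),.026),("cup",(379,179),.07)]:
    print(n,ray("top",f(*uv),z).round(4))
c=[ray("top",f(*p),.146)[:2] for p in [(391,283),(470,368),(383,447),(307,360)]]
for i in range(4):
    d=c[(i+1)%4]-c[i]; print(np.linalg.norm(d).round(4),np.degrees(np.arctan2(d[1],d[0])).round(1))
R=Ro.from_quat(np.roll(telemetry.state()['ee_rot'],-1)).as_matrix(); print("tool y",np.degrees(np.arctan2(R[1,1],R[0,1])))
```

```text
bottle [ 0.54  -0.195  0.151]
hexbat [ 0.5386 -0.1975  0.026 ]
cyl [ 0.5177 -0.3604  0.141 ]
roundbat [ 0.5207 -0.3604  0.026 ]
sq [ 0.4576 -0.2705  0.146 ]
sqbat [ 0.4573 -0.2709  0.026 ]
cup [ 0.5423 -0.2801  0.07  ]
0.0463 -137.4
0.0482 131.8
0.0459 41.1
0.047 -47.7
tool y -63.938626439950546
```

Emit:
{"op": "play_rows", "data": {"grip": -1, "increments": [{"xyz": [0.3,0.5,0.5],"dr": [0,0,0.01]},{"xyz": [0.65,0.99,0.5],"dr": [0,0,0.01]},{"xyz": [0.65,0.99,0],"dr": [0,0,0.01]},{"xyz": [0.65,0.99,0],"dr": [0,0,0.01]},{"xyz": [0.65,0.99,0],"dr": [0,0,0.01]},{"xyz": [0.65,0.99,0],"dr": [0,0,0.01]},{"xyz": [0.65,0.99,0],"dr": [0,0,0.01]},{"xyz": [0.65,0.99,0],"dr": [0,0,0.01]},{"xyz": [0.65,0.99,0],"dr": [0,0,0.009]},{"xyz": [0.65,0.99,0],"dr": [0,0,0]}]}}

```text
time_s: 1.1
ee_pos: [0.4711, -0.2988, 0.2498]
ee_rot: [0.0, 0.933, 0.36, 0.001]
force: [0.4, 0.1, -0.1]
grip_width: 0.093
grip_force: 0.0
```

Emit:
{"op": "play_rows", "data": {"increments": [{"xyz": [0.65,0.99,0],"dr": [0,0,0]},{"xyz": [0.65,0.8,0],"dr": [0,0,0]},{"xyz": [0.65,0.8,0],"dr": [0,0,0]},{"xyz": [0.4,0.4,0],"dr": [0,0,0]},{"xyz": [0,0,0],"dr": [0,0,0]},{"xyz": [0,0,0],"dr": [0,0,0]},{"xyz": [0,0,0],"dr": [0,0,0]}]}}

```text
time_s: 1.8
ee_pos: [0.5392, -0.2141, 0.2488]
ee_rot: [0.0, 0.934, 0.358, -0.001]
force: [-0.4, -0.2, 0.5]
grip_width: 0.093
grip_force: 0.0
```

Run:
```python
from h import *
s=telemetry.state(); print(s['ee_pos'],s['ee_rot'].tolist(),s['force'])
cv2.imwrite("pics/w1.png",viewer.snapshot("wrist")[:,:,::-1])
```

```text
[ 0.53920721 -0.21410743  0.24875486] [0.0004795409394083031, 0.933902831949789, 0.3575258265245686, -0.0007442342210753231] [-0.41105773 -0.248198    0.50844117]
```

View pics/w1.png

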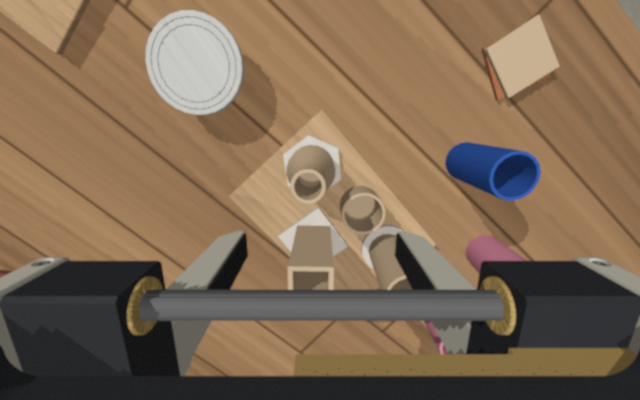

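The wrist view shows the bottle rim at (308,185), the cup rim at (362,210), the wheel at (194,62) and the square rim partly hidden.

Run:
```python
from h import *
s=(np.array([.5392,-.2141,.2488]),np.array([.00048,.9339,.35753,-.00074]))
for n,uv,z in [("bottle",(308.5,185.5),.151),("cup",(362,210),.07),("wheel",(194,61.5),.044)]: print(n,ray("wrist",uv,z,s).round(4))
R=Ro.from_quat(np.roll(s[1],-1)).as_matrix(); print("tool y",np.degrees(np.arctan2(R[1,1],R[0,1])))
```

```text
bottle [ 0.5421 -0.1953  0.151 ]
cup [ 0.5468 -0.2758  0.07  ]
wheel [ 0.5429 -0.0103  0.044 ]
tool y -48.10274980728473
```

Emit:
{"op": "play_rows", "data": {"increments": [{"xyz": [0.03,0.6,-0.4],"dr": [0,0,0]},{"xyz": [0,0,-0.8],"dr": [0,0,0]},{"xyz": [0,0,-0.8],"dr": [0,0,0]},{"xyz": [0,0,-0.8],"dr": [0,0,0]},{"xyz": [0,0,-0.8],"dr": [0,0,0]},{"xyz": [0,0,-0.6],"dr": [0,0,0]},{"xyz": [0,0,-0.3],"dr": [0,0,0]},{"xyz": [0,0,-0.1],"dr": [0,0,0]},{"xyz": [0,0,0],"dr": [0,0,0]},{"xyz": [0,0,0],"dr": [0,0,0]}]}}

```text
time_s: 2.85
ee_pos: [0.5421, -0.1944, 0.1117]
ee_rot: [0.001, 0.933, 0.359, 0.001]
force: [-0.4, -0.8, -0.3]
grip_width: 0.0925
grip_force: 0.0
```

Emit:
{"op": "play_rows", "data": {"grip": 1, "increments": [{"xyz": [0,0,0]},{"xyz": [0,0,0]},{"xyz": [0,0,0]},{"xyz": [0,0,0]},{"xyz": [0,0,0]},{"xyz": [0,0,0]},{"xyz": [0,0,0]},{"xyz": [0,0,0]},{"xyz": [0,0,0]},{"xyz": [0,0,0]}]}}

```text
$.increments[0]: bad value
```

Emit:
{"op": "play_rows", "data": {"grip": 1, "increments": [{"xyz": [0,0,0],"dr": [0,0,0]},{"xyz": [0,0,0],"dr": [0,0,0]},{"xyz": [0,0,0],"dr": [0,0,0]},{"xyz": [0,0,0],"dr": [0,0,0]},{"xyz": [0,0,0],"dr": [0,0,0]},{"xyz": [0,0,0],"dr": [0,0,0]},{"xyz": [0,0,0],"dr": [0,0,0]},{"xyz": [0,0,0],"dr": [0,0,0]}]}}

```text
time_s: 3.65
ee_pos: [0.5417, -0.1941, 0.1107]
ee_rot: [0.0, 0.933, 0.359, 0.0]
force: [2.9, -2.1, -3.7]
grip_width: 0.0338
grip_force: 20.5
```

Emit:
{"op": "play_rows", "data": {"increments": [{"xyz": [0,0,0.3],"dr": [0,0,0]},{"xyz": [0,0,0.7],"dr": [0,0,0]},{"xyz": [0,0,0.9],"dr": [0,0,0]},{"xyz": [0,0,0.9],"dr": [0,0,0]},{"xyz": [0,0,0.5],"dr": [0,0,0]},{"xyz": [-0.1,0.4,0],"dr": [0,0,0]},{"xyz": [-0.1,0.7,0],"dr": [0,0,0]},{"xyz": [-0.1,0.95,0],"dr": [0,0,0]},{"xyz": [-0.1,0.95,0],"dr": [0,0,0]},{"xyz": [-0.1,0.95,0],"dr": [0,0,0]}]}}

```text
time_s: 4.65
ee_pos: [0.5245, -0.0731, 0.2082]
ee_rot: [-0.001, 0.933, 0.359, -0.002]
force: [0.1, 0.1, -2.9]
grip_width: 0.0336
grip_force: 30.0
```

Emit:
{"op": "play_rows", "data": {"increments": [{"xyz": [-0.06,0.95,0],"dr": [0,0,0]},{"xyz": [-0.06,0.95,0],"dr": [0,0,0]},{"xyz": [-0.06,0.95,0],"dr": [0,0,0]},{"xyz": [-0.06,0.95,0],"dr": [0,0,0]},{"xyz": [-0.06,0.95,0],"dr": [0,0,0]},{"xyz": [-0.06,0.95,0],"dr": [0,0,0]},{"xyz": [-0.06,0.95,0],"dr": [0,0,0]},{"xyz": [-0.06,0.95,0],"dr": [0,0,0]},{"xyz": [-0.06,0.95,0],"dr": [0,0,0]},{"xyz": [-0.06,0.95,0],"dr": [0,0,0]}]}}

```text
time_s: 5.65
ee_pos: [0.5061, 0.211, 0.2082]
ee_rot: [-0.0, 0.933, 0.36, -0.002]
force: [0.4, 0.5, -3.4]
grip_width: 0.0335
grip_force: 30.0
```

Emit:
{"op": "play_rows", "data": {"increments": [{"xyz": [0,0.95,0],"dr": [0,0,0]},{"xyz": [0,0.95,0],"dr": [0,0,0]},{"xyz": [0,0.95,0],"dr": [0,0,0]},{"xyz": [0,0.8,0],"dr": [0,0,0]},{"xyz": [0,0.6,0],"dr": [0,0,0]},{"xyz": [0,0.4,0],"dr": [0,0,0]},{"xyz": [0,0.2,0],"dr": [0,0,0]},{"xyz": [0,0,0],"dr": [0,0,0]},{"xyz": [0,0,0],"dr": [0,0,0]},{"xyz": [0,0,0],"dr": [0,0,0]}]}}

```text
time_s: 6.65
ee_pos: [0.509, 0.3535, 0.2097]
ee_rot: [0.001, 0.934, 0.358, -0.0]
force: [-0.1, 0.2, -1.9]
grip_width: 0.0337
grip_force: 30.0
```

Run:
```python
from h import *
s=telemetry.state(); print(s['ee_pos'],s['ee_rot'].tolist(),s['qpos'].round(2))
cv2.imwrite("pics/w2.png",viewer.snapshot("wrist")[:,:,::-1])
```

```text
[0.50899649 0.35347991 0.20965827] [0.0005640888662162637, 0.9337159468791038, 0.35801424207983185, -0.00012171858210523984] [-0.53  0.58 -0.19  1.53  0.12  1.05 -1.59]
```

View pics/w2.png

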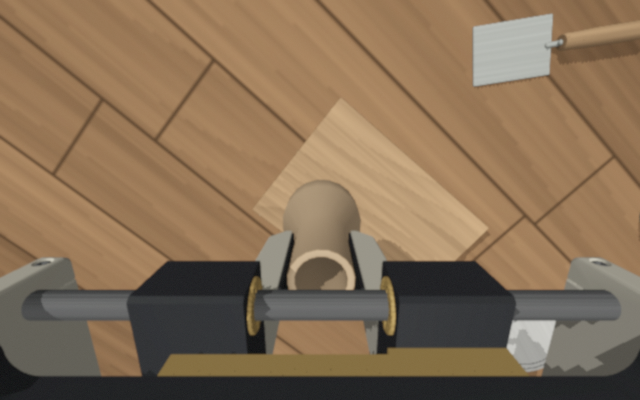

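Emit:
{"op": "play_rows", "data": {"increments": [{"xyz": [0,0,-0.4],"dr": [0,0,0]},{"xyz": [0,0,-0.7],"dr": [0,0,0]},{"xyz": [0,0,-0.7],"dr": [0,0,0]},{"xyz": [0,0,-0.7],"dr": [0,0,0]},{"xyz": [0,0,-0.5],"dr": [0,0,0]},{"xyz": [0,0,-0.3],"dr": [0,0,0]},{"xyz": [0,0,-0.1],"dr": [0,0,0]},{"xyz": [0,0,-0.05],"dr": [0,0,0]},{"xyz": [0,0,-0.04],"dr": [0,0,0]},{"xyz": [0,0,0],"dr": [0,0,0]}]}}

```text
time_s: 7.7
ee_pos: [0.5088, 0.3554, 0.1056]
ee_rot: [-0.0, 0.933, 0.359, 0.001]
force: [0.8, -0.3, -2.6]
grip_width: 0.0334
grip_force: 30.0
```

Emit:
{"op": "play_rows", "data": {"increments": [{"xyz": [0,0,-0.03],"dr": [0,0,0]},{"xyz": [0,0,-0.02],"dr": [0,0,0]},{"xyz": [0,0,-0.02],"dr": [0,0,0]},{"xyz": [0,0,-0.01],"dr": [0,0,0]},{"xyz": [0,0,0],"dr": [0,0,0]}]}}

```text
time_s: 8.2
ee_pos: [0.5085, 0.3551, 0.1027]
ee_rot: [-0.0, 0.933, 0.359, 0.0]
force: [0.3, -0.3, -2.2]
grip_width: 0.0333
grip_force: 30.0
```

Emit:
{"op": "play_rows", "data": {"increments": [{"xyz": [0,0,-0.02],"dr": [0,0,0]},{"xyz": [0,0,-0.02],"dr": [0,0,0]},{"xyz": [0,0,0],"dr": [0,0,0]}]}}

```text
time_s: 8.5
ee_pos: [0.5087, 0.3553, 0.1026]
ee_rot: [-0.0, 0.933, 0.359, 0.001]
force: [-1.3, -1.2, 4.9]
grip_width: 0.0335
grip_force: 30.0
```

Emit:
{"op": "play_rows", "data": {"increments": [{"xyz": [0,0,-0.02],"dr": [0,0,0]},{"xyz": [0,0,0],"dr": [0,0,0]}]}}

```text
time_s: 8.7
ee_pos: [0.5088, 0.3553, 0.1026]
ee_rot: [-0.0, 0.933, 0.359, 0.001]
force: [-2.0, -1.9, 7.6]
grip_width: 0.0335
grip_force: 30.0
```

Emit:
{"op": "play_rows", "data": {"grip": -1, "increments": [{"xyz": [0,0,0],"dr": [0,0,0]},{"xyz": [0,0,0],"dr": [0,0,0]},{"xyz": [0,0,0],"dr": [0,0,0]},{"xyz": [0,0,0],"dr": [0,0,0]},{"xyz": [0,0,0],"dr": [0,0,0]},{"xyz": [0,0,0.5],"dr": [0,0,0]},{"xyz": [0,0,0.9],"dr": [0,0,0]},{"xyz": [0,0,0.9],"dr": [0,0,0]},{"xyz": [0,0,0.9],"dr": [0,0,0]},{"xyz": [0,0,0.8],"dr": [0,0,0]}]}}

```text
time_s: 9.7
ee_pos: [0.5085, 0.3553, 0.2221]
ee_rot: [-0.0, 0.933, 0.359, 0.0]
force: [-0.8, 0.2, 0.1]
grip_width: 0.0929
grip_force: 0.0
```

Emit:
{"op": "play_rows", "data": {"increments": [{"xyz": [0,-0.5,0],"dr": [0,0,0]},{"xyz": [0,-0.8,0],"dr": [0,0,0]},{"xyz": [0,-0.99,0],"dr": [0,0,0]},{"xyz": [0,-0.99,0],"dr": [0,0,0]},{"xyz": [0,-0.99,0],"dr": [0,0,0]},{"xyz": [0,-0.99,0],"dr": [0,0,0]},{"xyz": [0,-0.99,0],"dr": [0,0,0]},{"xyz": [0,-0.99,0],"dr": [0,0,0]},{"xyz": [0,-0.99,0],"dr": [0,0,0]},{"xyz": [0,-0.99,0],"dr": [0,0,0]}]}}

```text
time_s: 10.7
ee_pos: [0.5072, 0.076, 0.2195]
ee_rot: [0.0, 0.934, 0.359, -0.001]
force: [0.4, 0.3, 0.6]
grip_width: 0.0926
grip_force: 0.0
```

Run:
```python
from h import *
print(telemetry.state()['ee_pos'])
im=viewer.snapshot("top")[:,:,::-1]; cv2.imwrite("pics/top2.png",cv2.resize(im[140:340,120:460],None,fx=2.2,fy=2.2))
```

```text
[0.50721388 0.07597888 0.21948537]
```

View pics/top2.png

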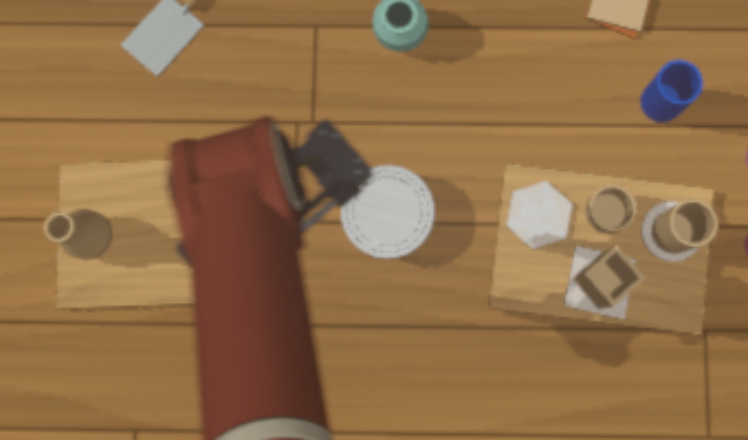

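The bottle stands on the side board at (88,233), and the rest is undisturbed. Next is the square vase.

Emit:
{"op": "play_rows", "data": {"increments": [{"xyz": [-0.1,-0.99,0],"dr": [0,0,0]},{"xyz": [-0.1,-0.99,0],"dr": [0,0,0]},{"xyz": [-0.15,-0.99,0],"dr": [0,0,0]},{"xyz": [-0.15,-0.99,0],"dr": [0,0,0]},{"xyz": [-0.2,-0.99,0],"dr": [0,0,0]},{"xyz": [-0.2,-0.99,0],"dr": [0,0,0]},{"xyz": [-0.2,-0.99,0],"dr": [0,0,0]},{"xyz": [-0.2,-0.99,0],"dr": [0,0,0]},{"xyz": [-0.2,-0.99,0],"dr": [0,0,0]},{"xyz": [-0.16,-0.99,0],"dr": [0,0,0]}]}}

```text
time_s: 11.75
ee_pos: [0.4569, -0.2198, 0.2196]
ee_rot: [-0.001, 0.933, 0.359, -0.001]
force: [0.8, -0.0, -0.5]
grip_width: 0.0932
grip_force: 0.0
```

Emit:
{"op": "play_rows", "data": {"increments": [{"xyz": [0,-0.8,0],"dr": [0,0,0]},{"xyz": [0,-0.6,0],"dr": [0,0,0]},{"xyz": [0,-0.25,0],"dr": [0,0,0]},{"xyz": [0,0,0],"dr": [0,0,0]},{"xyz": [0,0,0],"dr": [0,0,0]},{"xyz": [0,0,0],"dr": [0,0,0]}]}}

```text
time_s: 12.35
ee_pos: [0.4588, -0.2664, 0.2206]
ee_rot: [-0.001, 0.933, 0.36, 0.0]
force: [-0.2, 0.7, 0.5]
grip_width: 0.0933
grip_force: 0.0
```

Run:
```python
from h import *
s=telemetry.state(); print(s['ee_pos'],s['ee_rot'].round(4))
im=cv2.imread("pics/top2.png"); 
hsv=cv2.cvtColor(im,cv2.COLOR_BGR2HSV); m=((hsv[...,1]<45)&(hsv[...,2]>150)).astype(np.uint8)
for c in cv2.findContours(m,0,2)[0]:
    if cv2.contourArea(c)>1500:
        M=cv2.moments(c); u,v=M['m10']/M['m00'],M['m01']/M['m00']
        uv=((u+.5)/2.2-.5+120,(v+.5)/2.2-.5+140); print(cv2.contourArea(c),uv,ray("top",uv,.026).round(4),ray("top",uv,.044).round(4))
```

```text
[ 0.45882601 -0.26642927  0.22056958] [-5.000e-04  9.329e-01  3.601e-01  1.000e-04]
2943.5 (364.7068373560644, 237.20803413787957) [ 0.5389 -0.1974  0.026 ] [ 0.5369 -0.1958  0.044 ]
6148.0 (296.8263046864218, 236.7279233453599) [ 0.5383 -0.0133  0.026 ] [ 0.5363 -0.0142  0.044 ]
3088.5 (193.00225175504437, 155.64180905705916) [0.7633 0.2824 0.026 ] [0.7583 0.2775 0.044 ]
```

Emit:
{"op": "play_rows", "data": {"increments": [{"xyz": [-0.03,-0.1,-0.4],"dr": [0,0,0]},{"xyz": [0,0,-0.7],"dr": [0,0,0]},{"xyz": [0,0,-0.8],"dr": [0,0,0]},{"xyz": [0,0,-0.8],"dr": [0,0,0]},{"xyz": [0,0,-0.6],"dr": [0,0,0]},{"xyz": [0,0,-0.4],"dr": [0,0,0]},{"xyz": [0,0,-0.2],"dr": [0,0,0]},{"xyz": [0,0,0],"dr": [0,0,0]},{"xyz": [0,0,0],"dr": [0,0,0]}]}}

```text
time_s: 13.25
ee_pos: [0.4583, -0.2712, 0.1043]
ee_rot: [0.0, 0.933, 0.359, 0.0]
force: [0.0, -0.3, -0.7]
grip_width: 0.0928
grip_force: 0.0
```

Emit:
{"op": "play_rows", "data": {"grip": 1, "increments": [{"xyz": [0,0,0],"dr": [0,0,0]},{"xyz": [0,0,0],"dr": [0,0,0]},{"xyz": [0,0,0],"dr": [0,0,0]},{"xyz": [0,0,0],"dr": [0,0,0]},{"xyz": [0,0,0],"dr": [0,0,0]},{"xyz": [0,0,0],"dr": [0,0,0]},{"xyz": [0,0,0],"dr": [0,0,0]},{"xyz": [0,0,0],"dr": [0,0,0]},{"xyz": [0,0,0],"dr": [0,0,0]},{"xyz": [0,0,0],"dr": [0,0,0]}]}}

```text
time_s: 14.25
ee_pos: [0.4579, -0.2711, 0.1038]
ee_rot: [0.0, 0.933, 0.359, 0.0]
force: [0.5, -0.3, -0.1]
grip_width: 0.0475
grip_force: 29.9
```

Emit:
{"op": "play_rows", "data": {"increments": [{"xyz": [0,0,0.3],"dr": [0,0,0]},{"xyz": [0,0,0.7],"dr": [0,0,0]},{"xyz": [0,0,0.9],"dr": [0,0,0]},{"xyz": [0,0,0.9],"dr": [0,0,0]},{"xyz": [0,0,0.5],"dr": [0,0,0]},{"xyz": [0,0.4,0],"dr": [0,0,0]},{"xyz": [0,0.7,0],"dr": [0,0,0]},{"xyz": [0,0.95,0],"dr": [0,0,0]},{"xyz": [0,0.95,0],"dr": [0,0,0]},{"xyz": [0,0.95,0],"dr": [0,0,0]}]}}

```text
time_s: 15.25
ee_pos: [0.456, -0.1498, 0.2014]
ee_rot: [-0.002, 0.933, 0.359, -0.001]
force: [1.1, -0.7, -3.6]
grip_width: 0.0482
grip_force: 29.9
```

Emit:
{"op": "play_rows", "data": {"increments": [{"xyz": [0.1,0.95,0],"dr": [0,0,0]},{"xyz": [0.1,0.95,0],"dr": [0,0,0]},{"xyz": [0.1,0.95,0],"dr": [0,0,0]},{"xyz": [0.1,0.95,0],"dr": [0,0,0]},{"xyz": [0.1,0.95,0],"dr": [0,0,0]},{"xyz": [0.1,0.95,0],"dr": [0,0,0]},{"xyz": [0.1,0.95,0],"dr": [0,0,0]},{"xyz": [0.1,0.95,0],"dr": [0,0,0]},{"xyz": [0.1,0.95,0],"dr": [0,0,0]},{"xyz": [0.1,0.95,0],"dr": [0,0,0]}]}}

```text
time_s: 16.25
ee_pos: [0.4855, 0.1341, 0.2014]
ee_rot: [-0.0, 0.933, 0.36, -0.002]
force: [0.3, 0.2, -2.7]
grip_width: 0.0478
grip_force: 29.9
```

Emit:
{"op": "play_rows", "data": {"increments": [{"xyz": [0,0.95,0],"dr": [0,0,0]},{"xyz": [0,0.95,0],"dr": [0,0,0]},{"xyz": [0,0.9,0],"dr": [0,0,0]},{"xyz": [0,0.7,0],"dr": [0,0,0]},{"xyz": [0,0.5,0],"dr": [0,0,0]},{"xyz": [0,0.3,0],"dr": [0,0,0]},{"xyz": [0,0.15,0],"dr": [0,0,0]},{"xyz": [0,0,0],"dr": [0,0,0]},{"xyz": [0,0,0],"dr": [0,0,0]},{"xyz": [0,0,0],"dr": [0,0,0]}]}}

```text
time_s: 17.25
ee_pos: [0.488, 0.2646, 0.2027]
ee_rot: [0.0, 0.934, 0.358, -0.0]
force: [0.0, -0.0, -1.9]
grip_width: 0.0481
grip_force: 29.9
```

Emit:
{"op": "play_rows", "data": {"increments": [{"xyz": [0,0,-0.4],"dr": [0,0,0]},{"xyz": [0,0,-0.7],"dr": [0,0,0]},{"xyz": [0,0,-0.7],"dr": [0,0,0]},{"xyz": [0,0,-0.7],"dr": [0,0,0]},{"xyz": [0,0,-0.5],"dr": [0,0,0]},{"xyz": [0,0,-0.3],"dr": [0,0,0]},{"xyz": [0,0,-0.1],"dr": [0,0,0]},{"xyz": [0,0,-0.05],"dr": [0,0,0]},{"xyz": [0,0,-0.04],"dr": [0,0,0]},{"xyz": [0,0,0],"dr": [0,0,0]}]}}

```text
time_s: 18.25
ee_pos: [0.4881, 0.2662, 0.0986]
ee_rot: [-0.0, 0.933, 0.359, 0.001]
force: [-0.1, -0.0, -2.6]
grip_width: 0.0481
grip_force: 29.9
```

Emit:
{"op": "play_rows", "data": {"increments": [{"xyz": [0,0,-0.02],"dr": [0,0,0]},{"xyz": [0,0,-0.02],"dr": [0,0,0]},{"xyz": [0,0,-0.02],"dr": [0,0,0]},{"xyz": [0,0,-0.02],"dr": [0,0,0]},{"xyz": [0,0,-0.02],"dr": [0,0,0]},{"xyz": [0,0,0],"dr": [0,0,0]},{"xyz": [0,0,0],"dr": [0,0,0]}]}}

```text
time_s: 18.95
ee_pos: [0.4879, 0.2661, 0.0958]
ee_rot: [-0.0, 0.933, 0.359, 0.0]
force: [-1.3, -1.4, 4.8]
grip_width: 0.0478
grip_force: 29.9
```

Emit:
{"op": "play_rows", "data": {"grip": -1, "increments": [{"xyz": [0,0,0],"dr": [0,0,0]},{"xyz": [0,0,0],"dr": [0,0,0]},{"xyz": [0,0,0],"dr": [0,0,0]},{"xyz": [0,0,0],"dr": [0,0,0]},{"xyz": [0,0,0],"dr": [0,0,0]},{"xyz": [0,0,0.5],"dr": [0,0,0]},{"xyz": [0,0,0.9],"dr": [0,0,0]},{"xyz": [0,0,0.9],"dr": [0,0,0]},{"xyz": [0,0,0.9],"dr": [0,0,0]},{"xyz": [0,0,0.8],"dr": [0,0,0]}]}}

```text
time_s: 19.95
ee_pos: [0.4878, 0.2661, 0.2164]
ee_rot: [-0.0, 0.933, 0.359, 0.0]
force: [1.2, 0.3, 0.3]
grip_width: 0.093
grip_force: 0.0
```

Emit:
{"op": "play_rows", "data": {"increments": [{"xyz": [0,-0.5,0],"dr": [0,0,0]},{"xyz": [0,-0.8,0],"dr": [0,0,0]},{"xyz": [0,-0.99,0],"dr": [0,0,0]},{"xyz": [0,-0.99,0],"dr": [0,0,0]},{"xyz": [0,-0.99,0],"dr": [0,0,0]},{"xyz": [0,-0.99,0],"dr": [0,0,0]},{"xyz": [0,-0.99,0],"dr": [0,0,0]},{"xyz": [0,-0.99,0],"dr": [0,0,0]},{"xyz": [0,-0.99,0],"dr": [0,0,0]},{"xyz": [0,-0.99,0],"dr": [0,0,0]}]}}

```text
time_s: 20.95
ee_pos: [0.4865, -0.0128, 0.2139]
ee_rot: [-0.0, 0.933, 0.359, -0.001]
force: [-0.2, 0.5, 0.2]
grip_width: 0.093
grip_force: 0.0
```

Emit:
{"op": "play_rows", "data": {"increments": [{"xyz": [0.1,-0.99,0],"dr": [0,0,0]},{"xyz": [0.1,-0.99,0],"dr": [0,0,0]},{"xyz": [0.1,-0.99,0],"dr": [0,0,0]},{"xyz": [0.1,-0.99,0],"dr": [0,0,0]},{"xyz": [0.1,-0.99,0],"dr": [0,0,0]},{"xyz": [0.1,-0.99,0],"dr": [0,0,0]},{"xyz": [0.1,-0.99,0],"dr": [0,0,0]},{"xyz": [0.1,-0.99,0],"dr": [0,0,0]},{"xyz": [0.1,-0.99,0],"dr": [0,0,0]},{"xyz": [0.1,-0.99,0],"dr": [0,0,0]}]}}

```text
time_s: 21.95
ee_pos: [0.5162, -0.3093, 0.2136]
ee_rot: [-0.001, 0.933, 0.359, -0.001]
force: [0.2, 0.3, -0.5]
grip_width: 0.0928
grip_force: 0.0
```

Emit:
{"op": "play_rows", "data": {"increments": [{"xyz": [0.05,-0.8,0],"dr": [0,0,0]},{"xyz": [0,-0.6,0],"dr": [0,0,0]},{"xyz": [0,-0.4,0],"dr": [0,0,0]},{"xyz": [0,0,0],"dr": [0,0,0]},{"xyz": [0,0,0],"dr": [0,0,0]},{"xyz": [0,0,0],"dr": [0,0,0]},{"xyz": [0,0,0],"dr": [0,0,0]}]}}

```text
time_s: 22.65
ee_pos: [0.5198, -0.3601, 0.2153]
ee_rot: [-0.0, 0.933, 0.36, 0.0]
force: [0.5, 0.5, -0.5]
grip_width: 0.0931
grip_force: 0.0
```

Run:
```python
from h import *
for i in range(3): s=telemetry.state(); print(s['time_s'],s['ee_pos'])
print(s['ee_rot'].tolist())
cv2.imwrite("pics/w3.png",viewer.snapshot("wrist")[:,:,::-1])
```

```text
22.65 [ 0.51976479 -0.36010437  0.21527307]
22.65 [ 0.51976479 -0.36010437  0.21527307]
22.65 [ 0.51976479 -0.36010437  0.21527307]
[-0.0002541591704943186, 0.932931950950978, 0.36005253404717247, 0.00028813907695995]
```

View pics/w3.png

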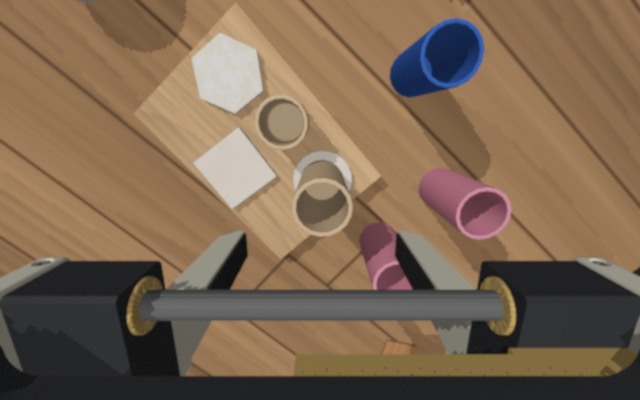

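Run:
```python
from h import *
s=(np.array([.5195,-.3603,.2153]),np.array([0,.933,.3595,0]))
im=cv2.imread("pics/w3.png"); hsv=cv2.cvtColor(im,cv2.COLOR_BGR2HSV); m=((hsv[...,1]<45)&(hsv[...,2]>170)).astype(np.uint8)
for c in cv2.findContours(m,0,2)[0]:
    if cv2.contourArea(c)>800:
        M=cv2.moments(c); uv=(M['m10']/M['m00'],M['m01']/M['m00']); print(cv2.contourArea(c),uv,ray("wrist",uv,.026,s).round(4))
for n,uv,z in [("cyl",(322.5,207.5),.141),("cup",(281.5,122),.07),("roundbat",(322.5,180.5),.026)]: print(n,ray("wrist",uv,z,s).round(4))
```

```text
3394.0 (234.57817717540755, 168.15473384403847) [ 0.4591 -0.27    0.026 ]
3870.0 (227.07497846683893, 72.76205857019809) [ 0.5403 -0.1971  0.026 ]
cyl [ 0.5206 -0.3605  0.141 ]
cup [ 0.5447 -0.2816  0.07  ]
roundbat [ 0.5206 -0.3613  0.026 ]
```

Emit:
{"op": "play_rows", "data": {"increments": [{"xyz": [0.03,-0.02,-0.4],"dr": [0,0,0]},{"xyz": [0,0,-0.7],"dr": [0,0,0]},{"xyz": [0,0,-0.8],"dr": [0,0,0]},{"xyz": [0,0,-0.8],"dr": [0,0,0]},{"xyz": [0,0,-0.6],"dr": [0,0,0]},{"xyz": [0,0,-0.4],"dr": [0,0,0]},{"xyz": [0,0,-0.18],"dr": [0,0,0]},{"xyz": [0,0,0],"dr": [0,0,0]},{"xyz": [0,0,0],"dr": [0,0,0]}]}}

```text
time_s: 23.6
ee_pos: [0.5208, -0.3625, 0.0994]
ee_rot: [0.001, 0.933, 0.359, 0.001]
force: [-1.2, 0.2, -0.0]
grip_width: 0.0928
grip_force: 0.0
```

Emit:
{"op": "play_rows", "data": {"grip": 1, "increments": [{"xyz": [0,0,0],"dr": [0,0,0]},{"xyz": [0,0,0],"dr": [0,0,0]},{"xyz": [0,0,0],"dr": [0,0,0]},{"xyz": [0,0,0],"dr": [0,0,0]},{"xyz": [0,0,0],"dr": [0,0,0]},{"xyz": [0,0,0],"dr": [0,0,0]},{"xyz": [0,0,0],"dr": [0,0,0]},{"xyz": [0,0,0],"dr": [0,0,0]},{"xyz": [0,0,0],"dr": [0,0,0]},{"xyz": [0,0,0],"dr": [0,0,0]}]}}

```text
time_s: 24.6
ee_pos: [0.52, -0.3621, 0.0987]
ee_rot: [-0.0, 0.933, 0.359, -0.0]
force: [-1.3, 0.8, 1.1]
grip_width: 0.0542
grip_force: 30.0
```

Emit:
{"op": "play_rows", "data": {"increments": [{"xyz": [0,0,0.3],"dr": [0,0,0]},{"xyz": [0,0,0.7],"dr": [0,0,0]},{"xyz": [0,0,0.9],"dr": [0,0,0]},{"xyz": [0,0,0.9],"dr": [0,0,0]},{"xyz": [0,0,0.5],"dr": [0,0,0]},{"xyz": [0,0.4,0],"dr": [0,0,0]},{"xyz": [0,0.7,0],"dr": [0,0,0]},{"xyz": [0,0.95,0],"dr": [0,0,0]},{"xyz": [0,0.95,0],"dr": [0,0,0]},{"xyz": [0,0.95,0],"dr": [0,0,0]}]}}

```text
time_s: 25.6
ee_pos: [0.5191, -0.2411, 0.1962]
ee_rot: [-0.001, 0.933, 0.359, -0.001]
force: [-0.0, 0.8, -1.9]
grip_width: 0.0541
grip_force: 30.0
```

Emit:
{"op": "play_rows", "data": {"increments": [{"xyz": [-0.07,0.95,0],"dr": [0,0,0]},{"xyz": [-0.07,0.95,0],"dr": [0,0,0]},{"xyz": [-0.07,0.95,0],"dr": [0,0,0]},{"xyz": [-0.07,0.95,0],"dr": [0,0,0]},{"xyz": [-0.07,0.95,0],"dr": [0,0,0]},{"xyz": [-0.07,0.95,0],"dr": [0,0,0]},{"xyz": [-0.07,0.95,0],"dr": [0,0,0]},{"xyz": [-0.07,0.95,0],"dr": [0,0,0]},{"xyz": [-0.07,0.95,0],"dr": [0,0,0]},{"xyz": [-0.05,0.95,0],"dr": [0,0,0]}]}}

```text
time_s: 26.6
ee_pos: [0.4979, 0.0432, 0.1965]
ee_rot: [-0.001, 0.933, 0.359, -0.001]
force: [0.4, 0.4, -1.8]
grip_width: 0.0539
grip_force: 30.0
```

Emit:
{"op": "play_rows", "data": {"increments": [{"xyz": [0,0.95,0],"dr": [0,0,0]},{"xyz": [0,0.95,0],"dr": [0,0,0]},{"xyz": [0,0.95,0],"dr": [0,0,0]},{"xyz": [0,0.75,0],"dr": [0,0,0]},{"xyz": [0,0.55,0],"dr": [0,0,0]},{"xyz": [0,0.32,0],"dr": [0,0,0]},{"xyz": [0,0.15,0],"dr": [0,0,0]},{"xyz": [0,0,0],"dr": [0,0,0]},{"xyz": [0,0,0],"dr": [0,0,0]},{"xyz": [0,0,0],"dr": [0,0,0]}]}}

```text
time_s: 27.6
ee_pos: [0.4998, 0.1786, 0.1975]
ee_rot: [0.0, 0.934, 0.358, -0.0]
force: [-0.4, 0.7, -2.1]
grip_width: 0.0544
grip_force: 30.0
```

Emit:
{"op": "play_rows", "data": {"increments": [{"xyz": [0,0,-0.4],"dr": [0,0,0]},{"xyz": [0,0,-0.7],"dr": [0,0,0]},{"xyz": [0,0,-0.7],"dr": [0,0,0]},{"xyz": [0,0,-0.7],"dr": [0,0,0]},{"xyz": [0,0,-0.5],"dr": [0,0,0]},{"xyz": [0,0,-0.3],"dr": [0,0,0]},{"xyz": [0,0,-0.1],"dr": [0,0,0]},{"xyz": [0,0,-0.05],"dr": [0,0,0]},{"xyz": [0,0,-0.04],"dr": [0,0,0]},{"xyz": [0,0,0],"dr": [0,0,0]}]}}

```text
time_s: 28.6
ee_pos: [0.5001, 0.1801, 0.0935]
ee_rot: [-0.0, 0.933, 0.359, 0.001]
force: [0.4, 0.4, -2.4]
grip_width: 0.0543
grip_force: 30.0
```

Emit:
{"op": "play_rows", "data": {"increments": [{"xyz": [0,0,-0.02],"dr": [0,0,0]},{"xyz": [0,0,-0.02],"dr": [0,0,0]},{"xyz": [0,0,-0.02],"dr": [0,0,0]},{"xyz": [0,0,-0.02],"dr": [0,0,0]},{"xyz": [0,0,0],"dr": [0,0,0]},{"xyz": [0,0,0],"dr": [0,0,0]}]}}

```text
time_s: 29.2
ee_pos: [0.4998, 0.1799, 0.0906]
ee_rot: [-0.0, 0.933, 0.359, 0.0]
force: [-0.1, -0.1, -1.1]
grip_width: 0.0544
grip_force: 30.0
```

Emit:
{"op": "play_rows", "data": {"increments": [{"xyz": [0,0,-0.02],"dr": [0,0,0]},{"xyz": [0,0,-0.01],"dr": [0,0,0]},{"xyz": [0,0,0],"dr": [0,0,0]}]}}

```text
time_s: 29.5
ee_pos: [0.4999, 0.1801, 0.0906]
ee_rot: [0.0, 0.933, 0.359, 0.0]
force: [-2.2, -1.3, 4.9]
grip_width: 0.0542
grip_force: 30.0
```

Emit:
{"op": "play_rows", "data": {"grip": -1, "increments": [{"xyz": [0,0,0],"dr": [0,0,0]},{"xyz": [0,0,0],"dr": [0,0,0]},{"xyz": [0,0,0],"dr": [0,0,0]},{"xyz": [0,0,0],"dr": [0,0,0]},{"xyz": [0,0,0],"dr": [0,0,0]},{"xyz": [0,0,0.5],"dr": [0,0,0]},{"xyz": [0,0,0.9],"dr": [0,0,0]},{"xyz": [0,0,0.9],"dr": [0,0,0]},{"xyz": [0,0,0.9],"dr": [0,0,0]},{"xyz": [0,0,0.8],"dr": [0,0,0]}]}}

```text
time_s: 30.5
ee_pos: [0.4998, 0.1799, 0.211]
ee_rot: [-0.0, 0.933, 0.359, 0.0]
force: [-0.7, 0.4, 0.1]
grip_width: 0.093
grip_force: 0.0
```

Emit:
{"op": "play_rows", "data": {"increments": [{"xyz": [0,-0.5,0],"dr": [0,0,0]},{"xyz": [0,-0.8,0],"dr": [0,0,0]},{"xyz": [0,-0.99,0],"dr": [0,0,0]},{"xyz": [0,-0.99,0],"dr": [0,0,0]},{"xyz": [0,-0.99,0],"dr": [0,0,0]},{"xyz": [0,-0.99,0],"dr": [0,0,0]},{"xyz": [0,-0.99,0],"dr": [0,0,0]},{"xyz": [0,-0.99,0],"dr": [0,0,0]},{"xyz": [0,-0.99,0],"dr": [0,0,0]},{"xyz": [0,-0.77,0],"dr": [0,0,0]}]}}

```text
time_s: 31.5
ee_pos: [0.4982, -0.0934, 0.2083]
ee_rot: [-0.0, 0.934, 0.358, -0.001]
force: [0.3, -0.1, 0.2]
grip_width: 0.0928
grip_force: 0.0
```

Emit:
{"op": "play_rows", "data": {"increments": [{"xyz": [0,0,0],"dr": [0,0,0]},{"xyz": [0,0,0],"dr": [0,0,0]},{"xyz": [0,0,0],"dr": [0,0,0]},{"xyz": [0,0,0],"dr": [0,0,0]},{"xyz": [0,0,0],"dr": [0,0,0]},{"xyz": [0,0,0],"dr": [0,0,0]}]}}

```text
time_s: 32.1
ee_pos: [0.4998, -0.0894, 0.2097]
ee_rot: [-0.0, 0.933, 0.36, 0.0]
force: [0.5, -0.5, -0.7]
grip_width: 0.093
grip_force: 0.0
```

Run:
```python
from h import *
s=telemetry.state(); p=(s['ee_pos'],s['ee_rot']); print(p)
im=np.ascontiguousarray(viewer.snapshot("wrist")[:,:,::-1]); cv2.imwrite("pics/w4.png",im)
hsv=cv2.cvtColor(im,cv2.COLOR_BGR2HSV); m=((hsv[...,1]<40)&(hsv[...,2]>130)).astype(np.uint8)
m=cv2.morphologyEx(m,3,np.ones((5,5)))
for c in cv2.findContours(m,0,2)[0]:
    if cv2.contourArea(c)>1500:
        (u,v),ax,_=cv2.fitEllipse(c); print(cv2.contourArea(c),u,v,ax,ray("wrist",(u,v),.044,p).round(4))
```

```text
(array([ 0.49980878, -0.08939667,  0.20966807]), array([-7.41499194e-05,  9.33091133e-01,  3.59639997e-01,  7.44337864e-05]))
4022.0 418.541259765625 228.2533721923828 (58.91271209716797, 125.70034790039062) [ 0.5394 -0.2143  0.044 ]
8567.0 292.96942138671875 109.12550354003906 (101.64537048339844, 107.32699584960938) [ 0.5419 -0.0094  0.044 ]
```

View pics/w4.png

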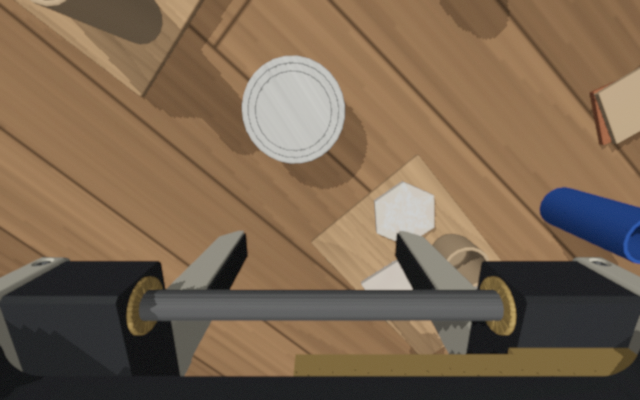

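The wheel top is at about (293,109), roughly (0.540, -0.011) in the world. Next is the cup.

Emit:
{"op": "play_rows", "data": {"increments": [{"xyz": [0.1,-0.5,0],"dr": [0,0,0]},{"xyz": [0.2,-0.9,0],"dr": [0,0,0]},{"xyz": [0.3,-0.95,0],"dr": [0,0,0]},{"xyz": [0.3,-0.95,0],"dr": [0,0,0]},{"xyz": [0.3,-0.95,0],"dr": [0,0,0]},{"xyz": [0.2,-0.9,0],"dr": [0,0,0]},{"xyz": [0.07,-0.8,0],"dr": [0,0,0]},{"xyz": [0,-0.44,0],"dr": [0,0,0]},{"xyz": [0,0,-0.5],"dr": [0,0,0]},{"xyz": [0,0,-0.8],"dr": [0,0,0]}]}}

```text
time_s: 33.15
ee_pos: [0.5447, -0.2835, 0.1717]
ee_rot: [0.002, 0.934, 0.358, 0.001]
force: [0.5, 0.3, -0.8]
grip_width: 0.0931
grip_force: 0.0
```

Emit:
{"op": "play_rows", "data": {"increments": [{"xyz": [0,0,-0.8],"dr": [0,0,0]},{"xyz": [0,0,-0.9],"dr": [0,0,0]},{"xyz": [0,0,-0.9],"dr": [0,0,0]},{"xyz": [0,0,-0.8],"dr": [0,0,0]},{"xyz": [0,0,-0.6],"dr": [0,0,0]},{"xyz": [0,0,-0.3],"dr": [0,0,0]},{"xyz": [0,0,-0.15],"dr": [0,0,0]},{"xyz": [0,0,0],"dr": [0,0,0]},{"xyz": [0,0,0],"dr": [0,0,0]},{"xyz": [0,0,0],"dr": [0,0,0]}]}}

```text
time_s: 34.15
ee_pos: [0.5445, -0.2821, 0.0382]
ee_rot: [0.001, 0.933, 0.359, 0.001]
force: [0.6, 0.0, 0.1]
grip_width: 0.093
grip_force: 0.0
```

Emit:
{"op": "play_rows", "data": {"increments": [{"xyz": [0,0,-0.1],"dr": [0,0,0]},{"xyz": [0,0,0],"dr": [0,0,0]}]}}

```text
time_s: 34.35
ee_pos: [0.5437, -0.2818, 0.0342]
ee_rot: [-0.0, 0.933, 0.359, -0.0]
force: [0.3, 0.1, 0.8]
grip_width: 0.0931
grip_force: 0.0
```

Emit:
{"op": "play_rows", "data": {"grip": 1, "increments": [{"xyz": [0,0,0],"dr": [0,0,0]},{"xyz": [0,0,0],"dr": [0,0,0]},{"xyz": [0,0,0],"dr": [0,0,0]},{"xyz": [0,0,0],"dr": [0,0,0]},{"xyz": [0,0,0],"dr": [0,0,0]},{"xyz": [0,0,0],"dr": [0,0,0]},{"xyz": [0,0,0],"dr": [0,0,0]},{"xyz": [0,0,0],"dr": [0,0,0]},{"xyz": [0,0,0],"dr": [0,0,0]},{"xyz": [0,0,0],"dr": [0,0,0]}]}}

```text
time_s: 35.35
ee_pos: [0.5439, -0.2818, 0.0341]
ee_rot: [0.0, 0.933, 0.359, 0.0]
force: [-0.1, -0.6, -1.2]
grip_width: 0.0551
grip_force: 29.6
```

Emit:
{"op": "play_rows", "data": {"increments": [{"xyz": [0,0,0.3],"dr": [0,0,0]},{"xyz": [0,0,0.7],"dr": [0,0,0]},{"xyz": [0,0,0.8],"dr": [0,0,0]},{"xyz": [0,0,0.5],"dr": [0,0,0]},{"xyz": [0,0.4,0.2],"dr": [0,0,0]},{"xyz": [0,0.7,0],"dr": [0,0,0]},{"xyz": [0,0.95,0],"dr": [0,0,0]},{"xyz": [0,0.95,0],"dr": [0,0,0]},{"xyz": [0,0.95,0],"dr": [0,0,0]},{"xyz": [0,0.95,0],"dr": [0,0,0]}]}}

```text
time_s: 36.35
ee_pos: [0.5429, -0.1323, 0.1087]
ee_rot: [-0.001, 0.933, 0.359, -0.001]
force: [0.3, 0.2, -1.3]
grip_width: 0.0552
grip_force: 29.6
```

Emit:
{"op": "play_rows", "data": {"increments": [{"xyz": [-0.1,0.95,0],"dr": [0,0,0]},{"xyz": [-0.03,0.95,0],"dr": [0,0,0]},{"xyz": [0,0.9,0],"dr": [0,0,0]},{"xyz": [0,0.7,0],"dr": [0,0,0]},{"xyz": [0,0.4,0],"dr": [0,0,0]},{"xyz": [0,0.23,0],"dr": [0,0,0]},{"xyz": [0,0,0],"dr": [0,0,0]},{"xyz": [0,0,0],"dr": [0,0,0]},{"xyz": [0,0,0],"dr": [0,0,0]},{"xyz": [0,0,0],"dr": [0,0,0]}]}}

```text
time_s: 37.35
ee_pos: [0.5399, -0.0122, 0.1091]
ee_rot: [0.0, 0.934, 0.358, -0.0]
force: [-0.3, -1.0, -1.2]
grip_width: 0.055
grip_force: 29.6
```

Emit:
{"op": "play_rows", "data": {"increments": [{"xyz": [0,0,-0.2],"dr": [0,0,0]},{"xyz": [0,0,-0.4],"dr": [0,0,0]},{"xyz": [0,0,-0.4],"dr": [0,0,0]},{"xyz": [0,0,-0.3],"dr": [0,0,0]},{"xyz": [0,0,-0.15],"dr": [0,0,0]},{"xyz": [0,0,-0.05],"dr": [0,0,0]},{"xyz": [0,0,0],"dr": [0,0,0]},{"xyz": [0,0,0],"dr": [0,0,0]}]}}

```text
time_s: 38.15
ee_pos: [0.5403, -0.0108, 0.0644]
ee_rot: [0.0, 0.933, 0.359, 0.0]
force: [-0.1, -0.6, -1.9]
grip_width: 0.0553
grip_force: 29.6
```

Emit:
{"op": "play_rows", "data": {"increments": [{"xyz": [0,0,-0.05],"dr": [0,0,0]},{"xyz": [0,0,-0.03],"dr": [0,0,0]},{"xyz": [0,0,-0.02],"dr": [0,0,0]},{"xyz": [0,0,-0.02],"dr": [0,0,0]},{"xyz": [0,0,0],"dr": [0,0,0]},{"xyz": [0,0,0],"dr": [0,0,0]}]}}

```text
time_s: 38.75
ee_pos: [0.5399, -0.0109, 0.0606]
ee_rot: [-0.0, 0.933, 0.359, 0.0]
force: [-0.1, 0.1, -2.8]
grip_width: 0.0554
grip_force: 29.6
```

Emit:
{"op": "play_rows", "data": {"increments": [{"xyz": [0,0,-0.02],"dr": [0,0,0]},{"xyz": [0,0,0],"dr": [0,0,0]},{"xyz": [0,0,0],"dr": [0,0,0]}]}}

```text
time_s: 39.05
ee_pos: [0.54, -0.0109, 0.0601]
ee_rot: [0.0, 0.933, 0.359, 0.0]
force: [-0.2, 0.3, 0.3]
grip_width: 0.055
grip_force: 29.6
```

Emit:
{"op": "play_rows", "data": {"increments": [{"xyz": [0,0,-0.02],"dr": [0,0,0]},{"xyz": [0,0,0],"dr": [0,0,0]}]}}

```text
time_s: 39.25
ee_pos: [0.5401, -0.0109, 0.0601]
ee_rot: [0.0, 0.933, 0.359, 0.0]
force: [-1.0, -0.4, 5.6]
grip_width: 0.0549
grip_force: 29.7
```

Emit:
{"op": "play_rows", "data": {"grip": -1, "increments": [{"xyz": [0,0,0],"dr": [0,0,0]},{"xyz": [0,0,0],"dr": [0,0,0]},{"xyz": [0,0,0],"dr": [0,0,0]},{"xyz": [0,0,0],"dr": [0,0,0]},{"xyz": [0,0,0],"dr": [0,0,0]},{"xyz": [0,0,0.4],"dr": [0,0,0]},{"xyz": [0,0,0.9],"dr": [0,0,0]},{"xyz": [0,0,0.95],"dr": [0,0,0]},{"xyz": [0,0,0.95],"dr": [0,0,0]},{"xyz": [0,0,0.95],"dr": [0,0,0]}]}}

```text
time_s: 40.25
ee_pos: [0.5399, -0.0109, 0.1859]
ee_rot: [0.0, 0.933, 0.359, 0.0]
force: [-0.6, -0.7, 0.4]
grip_width: 0.0928
grip_force: 0.0
```

Emit:
{"op": "play_rows", "data": {"increments": [{"xyz": [0,0,0.8],"dr": [0,0,0]},{"xyz": [0,0,0.3],"dr": [0,0,0]},{"xyz": [0,0,0],"dr": [0,0,0]}]}}

```text
time_s: 40.55
ee_pos: [0.5406, -0.0109, 0.2184]
ee_rot: [0.001, 0.933, 0.359, 0.002]
force: [-0.2, 0.2, -0.4]
grip_width: 0.0929
grip_force: 0.0
```

Emit:
{"op": "play_rows", "data": {"increments": [{"xyz": [-0.13,0.5,0],"dr": [0,0,0]},{"xyz": [-0.2,0.9,0],"dr": [0,0,0]},{"xyz": [-0.2,0.95,0],"dr": [0,0,0]},{"xyz": [-0.2,0.95,0],"dr": [0,0,0]},{"xyz": [-0.2,0.95,0],"dr": [0,0,0]},{"xyz": [-0.2,0.95,0],"dr": [0,0,0]},{"xyz": [-0.2,0.8,0],"dr": [0,0,0]},{"xyz": [0,0.37,0],"dr": [0,0,0]},{"xyz": [0,0,0],"dr": [0,0,0]},{"xyz": [0,0,0],"dr": [0,0,0]}]}}

```text
time_s: 41.55
ee_pos: [0.5, 0.179, 0.2161]
ee_rot: [0.001, 0.934, 0.359, -0.001]
force: [-1.1, -0.5, -0.9]
grip_width: 0.0927
grip_force: 0.0
```

Emit:
{"op": "play_rows", "data": {"increments": [{"xyz": [0,0,-0.4],"dr": [0,0,0]},{"xyz": [0,0,-0.7],"dr": [0,0,0]},{"xyz": [0,0,-0.8],"dr": [0,0,0]},{"xyz": [0,0,-0.8],"dr": [0,0,0]},{"xyz": [0,0,-0.7],"dr": [0,0,0]},{"xyz": [0,0,-0.5],"dr": [0,0,0]},{"xyz": [0,0,-0.25],"dr": [0,0,0]},{"xyz": [0,0,-0.1],"dr": [0,0,0]},{"xyz": [0,0,0],"dr": [0,0,0]},{"xyz": [0,0,0],"dr": [0,0,0]}]}}

```text
time_s: 42.55
ee_pos: [0.5007, 0.1801, 0.09]
ee_rot: [0.0, 0.933, 0.359, 0.001]
force: [0.4, -0.3, 0.5]
grip_width: 0.0931
grip_force: 0.0
```

Run:
```python
from h import *
print(telemetry.state()['ee_pos'])
im=viewer.snapshot("top")[:,:,::-1]; cv2.imwrite("pics/top3.png",cv2.resize(im[140:340,120:460],None,fx=2.2,fy=2.2,interpolation=cv2.INTER_CUBIC))
```

```text
[0.50065002 0.180148   0.08995911]
```

View pics/top3.png

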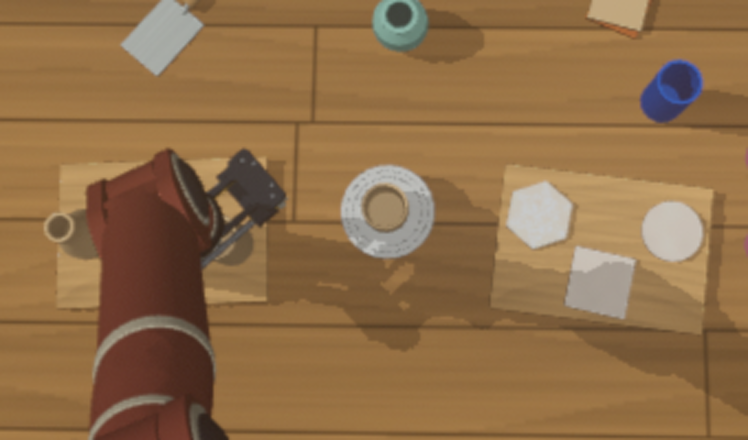

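Run:
```python
from h import *
f=lambda u,v:((u+.5)/2.2-.5+120,(v+.5)/2.2-.5+140)
im=cv2.imread("pics/top3.png"); hsv=cv2.cvtColor(im,cv2.COLOR_BGR2HSV); m=((hsv[...,1]<60)&(hsv[...,2]>125)).astype(np.uint8)
m=cv2.morphologyEx(m,2,np.ones((3,3)))
for c in cv2.findContours(m,0,2)[0]:
    if cv2.contourArea(c)>1500:
        (u,v),ax,_=cv2.fitEllipse(c); print(round(u),round(v),ax,ray("top",f(u,v),.026).round(4),ray("top",f(u,v),.044).round(4))
g=im[180:235,350:425]; cv2.imwrite("pics/z.png",cv2.resize(g,None,fx=7,fy=7,interpolation=cv2.INTER_CUBIC))
print(ray("top",f(385,208),.096))
```

```text
600 282 (69.5807113647461, 73.45616912841797) [ 0.4572 -0.2705  0.026 ] [ 0.4564 -0.268   0.044 ]
672 231 (58.51933670043945, 60.64314270019531) [ 0.5204 -0.3602  0.026 ] [ 0.5187 -0.3564  0.044 ]
539 215 (62.728458404541016, 64.10580444335938) [ 0.5388 -0.1976  0.026 ] [ 0.5368 -0.196   0.044 ]
387 211 (92.520263671875, 93.13275146484375) [ 0.5407 -0.0105  0.026 ] [ 0.5387 -0.0115  0.044 ]
398 20 (49.562870025634766, 53.01002502441406) [ 0.7864 -0.0196  0.026 ] [ 0.7811 -0.0204  0.044 ]
162 35 (54.73603057861328, 79.0591812133789) [0.7628 0.2817 0.026 ] [0.7578 0.2769 0.044 ]
[ 0.53688433 -0.01132505  0.096     ]
```

View pics/z.png

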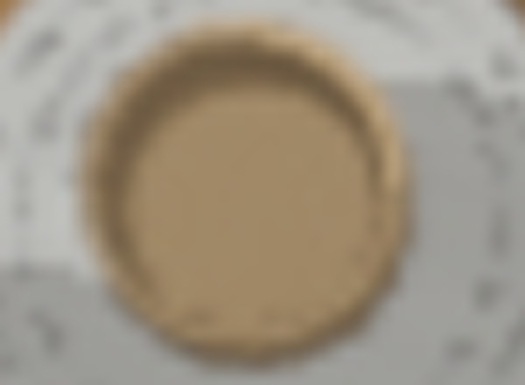

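Emit:
{"op": "play_rows", "data": {"grip": 1, "increments": [{"xyz": [0,0,0],"dr": [0,0,0]},{"xyz": [0,0,0],"dr": [0,0,0]},{"xyz": [0,0,0],"dr": [0,0,0]},{"xyz": [0,0,0],"dr": [0,0,0]},{"xyz": [0,0,0],"dr": [0,0,0]},{"xyz": [0,0,0],"dr": [0,0,0]},{"xyz": [0,0,0],"dr": [0,0,0]},{"xyz": [0,0,0],"dr": [0,0,0]},{"xyz": [0,0,0],"dr": [0,0,0]},{"xyz": [0,0,0],"dr": [0,0,0]}]}}

```text
time_s: 43.6
ee_pos: [0.5, 0.1803, 0.0893]
ee_rot: [-0.0, 0.933, 0.359, -0.0]
force: [-0.3, 0.5, 0.1]
grip_width: 0.0543
grip_force: 30.0
```

Emit:
{"op": "play_rows", "data": {"increments": [{"xyz": [0,0,0.3],"dr": [0,0,0]},{"xyz": [0,0,0.7],"dr": [0,0,0]},{"xyz": [0,0,0.9],"dr": [0,0,0]},{"xyz": [0,0,0.9],"dr": [0,0,0]},{"xyz": [0,0,0.8],"dr": [0,0,0]},{"xyz": [0,-0.3,0.4],"dr": [0,0,0]},{"xyz": [0,-0.75,0],"dr": [0,0,0]},{"xyz": [0,-0.95,0],"dr": [0,0,0]},{"xyz": [0,-0.95,0],"dr": [0,0,0]},{"xyz": [0,-0.95,0],"dr": [0,0,0]}]}}

```text
time_s: 44.6
ee_pos: [0.499, 0.061, 0.2088]
ee_rot: [0.0, 0.933, 0.359, -0.001]
force: [-0.3, -1.0, -1.6]
grip_width: 0.0538
grip_force: 30.0
```

Emit:
{"op": "play_rows", "data": {"increments": [{"xyz": [0,-0.95,0],"dr": [0,0,0]},{"xyz": [0,-0.95,0],"dr": [0,0,0]},{"xyz": [0,-0.95,0],"dr": [0,0,0]},{"xyz": [0,-0.95,0],"dr": [0,0,0]},{"xyz": [0,-0.95,0],"dr": [0,0,0]},{"xyz": [0.1,-0.95,0],"dr": [0,0,0]},{"xyz": [0.1,-0.95,0],"dr": [0,0,0]},{"xyz": [0.15,-0.95,0],"dr": [0,0,0]},{"xyz": [0.15,-0.95,0],"dr": [0,0,0]},{"xyz": [0.16,-0.95,0],"dr": [0,0,0]}]}}

```text
time_s: 45.6
ee_pos: [0.5184, -0.2236, 0.2086]
ee_rot: [-0.001, 0.934, 0.359, -0.001]
force: [0.5, -0.9, -2.7]
grip_width: 0.0543
grip_force: 30.0
```

Emit:
{"op": "play_rows", "data": {"increments": [{"xyz": [0,-0.95,0],"dr": [0,0,0]},{"xyz": [0,-0.95,0],"dr": [0,0,0]},{"xyz": [0,-0.95,0],"dr": [0,0,0]},{"xyz": [0,-0.75,0],"dr": [0,0,0]},{"xyz": [0,-0.55,0],"dr": [0,0,0]},{"xyz": [0,-0.34,0],"dr": [0,0,0]},{"xyz": [0,-0.15,0],"dr": [0,0,0]},{"xyz": [0,0,0],"dr": [0,0,0]},{"xyz": [0,0,0],"dr": [0,0,0]},{"xyz": [0,0,0],"dr": [0,0,0]}]}}

```text
time_s: 46.6
ee_pos: [0.5203, -0.3595, 0.2094]
ee_rot: [-0.0, 0.933, 0.36, 0.0]
force: [0.3, -0.0, -2.4]
grip_width: 0.0544
grip_force: 30.0
```

Emit:
{"op": "play_rows", "data": {"increments": [{"xyz": [0,0,-0.4],"dr": [0,0,0]},{"xyz": [0,0,-0.7],"dr": [0,0,0]},{"xyz": [0,0,-0.7],"dr": [0,0,0]},{"xyz": [0,0,-0.7],"dr": [0,0,0]},{"xyz": [0,0,-0.5],"dr": [0,0,0]},{"xyz": [0,0,-0.35],"dr": [0,0,0]},{"xyz": [0,0,-0.15],"dr": [0,0,0]},{"xyz": [0,0,0],"dr": [0,0,0]},{"xyz": [0,0,0],"dr": [0,0,0]},{"xyz": [0,0,0],"dr": [0,0,0]}]}}

```text
time_s: 47.6
ee_pos: [0.5205, -0.3614, 0.1053]
ee_rot: [0.001, 0.933, 0.359, 0.001]
force: [-1.2, 0.3, -2.1]
grip_width: 0.0544
grip_force: 30.0
```

Emit:
{"op": "play_rows", "data": {"increments": [{"xyz": [0,0,-0.1],"dr": [0,0,0]},{"xyz": [0,0,-0.05],"dr": [0,0,0]},{"xyz": [0,0,-0.03],"dr": [0,0,0]},{"xyz": [0,0,-0.02],"dr": [0,0,0]},{"xyz": [0,0,-0.02],"dr": [0,0,0]},{"xyz": [0,0,0],"dr": [0,0,0]},{"xyz": [0,0,0],"dr": [0,0,0]}]}}

```text
time_s: 48.3
ee_pos: [0.5199, -0.361, 0.0977]
ee_rot: [-0.0, 0.933, 0.359, 0.0]
force: [-0.6, 0.5, -1.9]
grip_width: 0.0544
grip_force: 30.0
```

Emit:
{"op": "play_rows", "data": {"increments": [{"xyz": [0,0,-0.02],"dr": [0,0,0]},{"xyz": [0,0,0],"dr": [0,0,0]},{"xyz": [0,0,0],"dr": [0,0,0]}]}}

```text
time_s: 48.6
ee_pos: [0.52, -0.361, 0.0974]
ee_rot: [0.0, 0.933, 0.359, 0.0]
force: [0.1, 0.4, -1.0]
grip_width: 0.0544
grip_force: 30.0
```

Emit:
{"op": "play_rows", "data": {"increments": [{"xyz": [0,0,-0.02],"dr": [0,0,0]},{"xyz": [0,0,0],"dr": [0,0,0]}]}}

```text
time_s: 48.8
ee_pos: [0.52, -0.361, 0.0974]
ee_rot: [0.0, 0.933, 0.359, 0.0]
force: [-2.4, 1.0, 5.2]
grip_width: 0.0543
grip_force: 30.0
```

Emit:
{"op": "play_rows", "data": {"grip": -1, "increments": [{"xyz": [0,0,0],"dr": [0,0,0]},{"xyz": [0,0,0],"dr": [0,0,0]},{"xyz": [0,0,0],"dr": [0,0,0]},{"xyz": [0,0,0],"dr": [0,0,0]},{"xyz": [0,0,0],"dr": [0,0,0]},{"xyz": [0,0,0.5],"dr": [0,0,0]},{"xyz": [0,0,0.9],"dr": [0,0,0]},{"xyz": [0,0,0.9],"dr": [0,0,0]},{"xyz": [0,0,0.9],"dr": [0,0,0]},{"xyz": [0,0,0.8],"dr": [0,0,0]}]}}

```text
time_s: 49.8
ee_pos: [0.52, -0.3611, 0.218]
ee_rot: [0.0, 0.933, 0.359, 0.0]
force: [0.3, -0.8, -0.4]
grip_width: 0.093
grip_force: 0.0
```

Emit:
{"op": "play_rows", "data": {"increments": [{"xyz": [0,0.5,0],"dr": [0,0,0]},{"xyz": [0,0.8,0],"dr": [0,0,0]},{"xyz": [0,0.99,0],"dr": [0,0,0]},{"xyz": [0,0.99,0],"dr": [0,0,0]},{"xyz": [0,0.99,0],"dr": [0,0,0]},{"xyz": [0,0.99,0],"dr": [0,0,0]},{"xyz": [0,0.99,0],"dr": [0,0,0]},{"xyz": [0,0.99,0],"dr": [0,0,0]},{"xyz": [0,0.99,0],"dr": [0,0,0]},{"xyz": [0,0.99,0],"dr": [0,0,0]}]}}

```text
time_s: 50.8
ee_pos: [0.5186, -0.082, 0.2153]
ee_rot: [-0.001, 0.933, 0.359, -0.001]
force: [0.1, -0.2, 0.2]
grip_width: 0.0931
grip_force: 0.0
```

Emit:
{"op": "play_rows", "data": {"increments": [{"xyz": [-0.1,0.99,0],"dr": [0,0,0]},{"xyz": [-0.1,0.99,0],"dr": [0,0,0]},{"xyz": [-0.1,0.99,0],"dr": [0,0,0]},{"xyz": [-0.1,0.99,0],"dr": [0,0,0]},{"xyz": [-0.1,0.99,0],"dr": [0,0,0]},{"xyz": [-0.1,0.99,0],"dr": [0,0,0]},{"xyz": [-0.1,0.99,0],"dr": [0,0,0]},{"xyz": [-0.1,0.99,0],"dr": [0,0,0]},{"xyz": [-0.1,0.99,0],"dr": [0,0,0]},{"xyz": [-0.1,0.99,0],"dr": [0,0,0]}]}}

```text
time_s: 51.8
ee_pos: [0.488, 0.2142, 0.2153]
ee_rot: [-0.0, 0.933, 0.36, -0.001]
force: [-0.9, 0.2, -0.1]
grip_width: 0.093
grip_force: 0.0
```

Emit:
{"op": "play_rows", "data": {"increments": [{"xyz": [-0.07,0.8,0],"dr": [0,0,0]},{"xyz": [0,0.6,0],"dr": [0,0,0]},{"xyz": [0,0.38,0],"dr": [0,0,0]},{"xyz": [0,0,0],"dr": [0,0,0]},{"xyz": [0,0,0],"dr": [0,0,0]},{"xyz": [0,0,0],"dr": [0,0,0]}]}}

```text
time_s: 52.4
ee_pos: [0.4882, 0.2642, 0.2164]
ee_rot: [0.001, 0.934, 0.358, -0.0]
force: [-0.7, -1.4, 0.4]
grip_width: 0.0931
grip_force: 0.0
```

Emit:
{"op": "play_rows", "data": {"increments": [{"xyz": [0,0.03,-0.4],"dr": [0,0,0]},{"xyz": [0,0,-0.7],"dr": [0,0,0]},{"xyz": [0,0,-0.8],"dr": [0,0,0]},{"xyz": [0,0,-0.8],"dr": [0,0,0]},{"xyz": [0,0,-0.6],"dr": [0,0,0]},{"xyz": [0,0,-0.45],"dr": [0,0,0]},{"xyz": [0,0,-0.2],"dr": [0,0,0]},{"xyz": [0,0,-0.05],"dr": [0,0,0]},{"xyz": [0,0,0],"dr": [0,0,0]},{"xyz": [0,0,0],"dr": [0,0,0]}]}}

```text
time_s: 53.4
ee_pos: [0.4883, 0.2671, 0.0972]
ee_rot: [-0.0, 0.933, 0.359, 0.001]
force: [-0.4, 0.1, 0.5]
grip_width: 0.0931
grip_force: 0.0
```

Emit:
{"op": "play_rows", "data": {"grip": 1, "increments": [{"xyz": [0,0,0],"dr": [0,0,0]},{"xyz": [0,0,0],"dr": [0,0,0]},{"xyz": [0,0,0],"dr": [0,0,0]},{"xyz": [0,0,0],"dr": [0,0,0]},{"xyz": [0,0,0],"dr": [0,0,0]},{"xyz": [0,0,0],"dr": [0,0,0]},{"xyz": [0,0,0],"dr": [0,0,0]},{"xyz": [0,0,0],"dr": [0,0,0]},{"xyz": [0,0,0],"dr": [0,0,0]},{"xyz": [0,0,0],"dr": [0,0,0]}]}}

```text
time_s: 54.4
ee_pos: [0.4879, 0.2668, 0.0965]
ee_rot: [0.0, 0.933, 0.359, 0.0]
force: [0.3, -0.5, -0.8]
grip_width: 0.0482
grip_force: 29.9
```

Emit:
{"op": "play_rows", "data": {"increments": [{"xyz": [0,0,0.3],"dr": [0,0,0]},{"xyz": [0,0,0.7],"dr": [0,0,0]},{"xyz": [0,0,0.9],"dr": [0,0,0]},{"xyz": [0,0,0.9],"dr": [0,0,0]},{"xyz": [0,0,0.8],"dr": [0,0,0]},{"xyz": [0,-0.3,0.4],"dr": [0,0,0]},{"xyz": [0,-0.75,0],"dr": [0,0,0]},{"xyz": [0,-0.95,0],"dr": [0,0,0]},{"xyz": [0,-0.95,0],"dr": [0,0,0]},{"xyz": [0,-0.95,0],"dr": [0,0,0]}]}}

```text
time_s: 55.4
ee_pos: [0.4865, 0.1478, 0.2158]
ee_rot: [0.0, 0.933, 0.359, -0.001]
force: [0.7, -0.3, -3.1]
grip_width: 0.0479
grip_force: 29.9
```

Emit:
{"op": "play_rows", "data": {"increments": [{"xyz": [-0.1,-0.95,0],"dr": [0,0,0]},{"xyz": [-0.1,-0.95,0],"dr": [0,0,0]},{"xyz": [-0.1,-0.95,0],"dr": [0,0,0]},{"xyz": [-0.1,-0.95,0],"dr": [0,0,0]},{"xyz": [-0.1,-0.95,0],"dr": [0,0,0]},{"xyz": [-0.1,-0.95,0],"dr": [0,0,0]},{"xyz": [-0.1,-0.95,0],"dr": [0,0,0]},{"xyz": [-0.1,-0.95,0],"dr": [0,0,0]},{"xyz": [-0.1,-0.95,0],"dr": [0,0,0]},{"xyz": [-0.1,-0.95,0],"dr": [0,0,0]}]}}

```text
time_s: 56.4
ee_pos: [0.4561, -0.1365, 0.216]
ee_rot: [-0.001, 0.933, 0.359, -0.001]
force: [0.7, -0.6, -2.6]
grip_width: 0.0481
grip_force: 29.9
```

Emit:
{"op": "play_rows", "data": {"increments": [{"xyz": [0,-0.95,0],"dr": [0,0,0]},{"xyz": [0,-0.95,0],"dr": [0,0,0]},{"xyz": [0,-0.9,0],"dr": [0,0,0]},{"xyz": [0,-0.75,0],"dr": [0,0,0]},{"xyz": [0,-0.5,0],"dr": [0,0,0]},{"xyz": [0,-0.33,0],"dr": [0,0,0]},{"xyz": [0,-0.15,0],"dr": [0,0,0]},{"xyz": [0,0,0],"dr": [0,0,0]},{"xyz": [0,0,0],"dr": [0,0,0]},{"xyz": [0,0,0],"dr": [0,0,0]}]}}

```text
time_s: 57.4
ee_pos: [0.458, -0.2697, 0.2166]
ee_rot: [-0.0, 0.933, 0.36, 0.0]
force: [0.3, 0.1, -2.5]
grip_width: 0.0478
grip_force: 29.9
```

Emit:
{"op": "play_rows", "data": {"increments": [{"xyz": [0,0,-0.4],"dr": [0,0,0]},{"xyz": [0,0,-0.7],"dr": [0,0,0]},{"xyz": [0,0,-0.7],"dr": [0,0,0]},{"xyz": [0,0,-0.7],"dr": [0,0,0]},{"xyz": [0,0,-0.5],"dr": [0,0,0]},{"xyz": [0,0,-0.35],"dr": [0,0,0]},{"xyz": [0,0,-0.15],"dr": [0,0,0]},{"xyz": [0,0,0],"dr": [0,0,0]},{"xyz": [0,0,0],"dr": [0,0,0]},{"xyz": [0,0,0],"dr": [0,0,0]}]}}

```text
time_s: 58.4
ee_pos: [0.4583, -0.2713, 0.1123]
ee_rot: [0.001, 0.933, 0.359, 0.001]
force: [-0.3, 1.1, -3.5]
grip_width: 0.0478
grip_force: 29.9
```

Emit:
{"op": "play_rows", "data": {"increments": [{"xyz": [0,0,-0.1],"dr": [0,0,0]},{"xyz": [0,0,-0.04],"dr": [0,0,0]},{"xyz": [0,0,-0.02],"dr": [0,0,0]},{"xyz": [0,0,-0.02],"dr": [0,0,0]},{"xyz": [0,0,0],"dr": [0,0,0]},{"xyz": [0,0,0],"dr": [0,0,0]}]}}

```text
time_s: 59.0
ee_pos: [0.4578, -0.271, 0.1062]
ee_rot: [-0.0, 0.933, 0.359, 0.0]
force: [-0.2, -0.6, -2.5]
grip_width: 0.0481
grip_force: 29.9
```

Emit:
{"op": "play_rows", "data": {"increments": [{"xyz": [0,0,-0.03],"dr": [0,0,0]},{"xyz": [0,0,-0.02],"dr": [0,0,0]},{"xyz": [0,0,0],"dr": [0,0,0]},{"xyz": [0,0,0],"dr": [0,0,0]}]}}

```text
time_s: 59.4
ee_pos: [0.4577, -0.271, 0.1046]
ee_rot: [-0.0, 0.933, 0.359, -0.0]
force: [-0.2, -0.4, -3.4]
grip_width: 0.0479
grip_force: 29.9
```

Emit:
{"op": "play_rows", "data": {"increments": [{"xyz": [0,0,-0.02],"dr": [0,0,0]},{"xyz": [0,0,0],"dr": [0,0,0]},{"xyz": [0,0,0],"dr": [0,0,0]}]}}

```text
time_s: 59.7
ee_pos: [0.4578, -0.271, 0.1045]
ee_rot: [0.0, 0.933, 0.359, 0.0]
force: [-0.7, 0.3, 2.0]
grip_width: 0.048
grip_force: 29.9
```

Emit:
{"op": "play_rows", "data": {"grip": -1, "increments": [{"xyz": [0,0,0],"dr": [0,0,0]},{"xyz": [0,0,0],"dr": [0,0,0]},{"xyz": [0,0,0],"dr": [0,0,0]},{"xyz": [0,0,0],"dr": [0,0,0]},{"xyz": [0,0,0],"dr": [0,0,0]},{"xyz": [0,0,0.5],"dr": [0,0,0]},{"xyz": [0,0,0.9],"dr": [0,0,0]},{"xyz": [0,0,0.9],"dr": [0,0,0]},{"xyz": [0,0,0.9],"dr": [0,0,0]},{"xyz": [0,0,0.8],"dr": [0,0,0]}]}}

```text
time_s: 60.7
ee_pos: [0.4578, -0.271, 0.2254]
ee_rot: [0.0, 0.933, 0.359, 0.0]
force: [-0.9, -0.7, -0.2]
grip_width: 0.0928
grip_force: 0.0
```

Emit:
{"op": "play_rows", "data": {"increments": [{"xyz": [0.16,0.5,0],"dr": [0,0,0]},{"xyz": [0.17,0.8,0],"dr": [0,0,0]},{"xyz": [0.17,0.99,0],"dr": [0,0,0]},{"xyz": [0.17,0.99,0],"dr": [0,0,0]},{"xyz": [0.17,0.99,0],"dr": [0,0,0]},{"xyz": [0.17,0.99,0],"dr": [0,0,0]},{"xyz": [0.17,0.99,0],"dr": [0,0,0]},{"xyz": [0.17,0.99,0],"dr": [0,0,0]},{"xyz": [0.17,0.99,0],"dr": [0,0,0]},{"xyz": [0.17,0.99,0],"dr": [0,0,0]}]}}

```text
time_s: 61.7
ee_pos: [0.5085, 0.0068, 0.224]
ee_rot: [0.0, 0.933, 0.359, 0.0]
force: [0.9, -0.6, -0.3]
grip_width: 0.0928
grip_force: 0.0
```

Emit:
{"op": "play_rows", "data": {"increments": [{"xyz": [0,0.99,0],"dr": [0,0,0]},{"xyz": [0,0.99,0],"dr": [0,0,0]},{"xyz": [0,0.99,0],"dr": [0,0,0]},{"xyz": [0,0.99,0],"dr": [0,0,0]},{"xyz": [0,0.99,0],"dr": [0,0,0]},{"xyz": [0,0.99,0],"dr": [0,0,0]},{"xyz": [0,0.99,0],"dr": [0,0,0]},{"xyz": [0,0.99,0],"dr": [0,0,0]},{"xyz": [0,0.99,0],"dr": [0,0,0]},{"xyz": [0,0.99,0],"dr": [0,0,0]}]}}

```text
time_s: 62.7
ee_pos: [0.5083, 0.3037, 0.2239]
ee_rot: [0.0, 0.933, 0.359, -0.0]
force: [-0.0, 0.4, 0.2]
grip_width: 0.093
grip_force: 0.0
```

Emit:
{"op": "play_rows", "data": {"increments": [{"xyz": [0,0.8,0],"dr": [0,0,0]},{"xyz": [0,0.6,0],"dr": [0,0,0]},{"xyz": [0,0.36,0],"dr": [0,0,0]},{"xyz": [0,0,0],"dr": [0,0,0]},{"xyz": [0,0,0],"dr": [0,0,0]},{"xyz": [0,0,0],"dr": [0,0,0]},{"xyz": [0,0,0],"dr": [0,0,0]}]}}

```text
time_s: 63.4
ee_pos: [0.509, 0.354, 0.2242]
ee_rot: [0.0, 0.934, 0.358, 0.0]
force: [-0.2, 0.5, -0.8]
grip_width: 0.0927
grip_force: 0.0
```

Emit:
{"op": "play_rows", "data": {"increments": [{"xyz": [0,0,-0.4],"dr": [0,0,0]},{"xyz": [0,0,-0.7],"dr": [0,0,0]},{"xyz": [0,0,-0.8],"dr": [0,0,0]},{"xyz": [0,0,-0.8],"dr": [0,0,0]},{"xyz": [0,0,-0.6],"dr": [0,0,0]},{"xyz": [0,0,-0.4],"dr": [0,0,0]},{"xyz": [0,0,-0.2],"dr": [0,0,0]},{"xyz": [0,0,-0.1],"dr": [0,0,0]},{"xyz": [0,0,0],"dr": [0,0,0]},{"xyz": [0,0,0],"dr": [0,0,0]}]}}

```text
time_s: 64.4
ee_pos: [0.509, 0.3558, 0.1049]
ee_rot: [-0.0, 0.933, 0.359, 0.001]
force: [0.3, -0.2, 0.5]
grip_width: 0.0926
grip_force: 0.0
```

Emit:
{"op": "play_rows", "data": {"grip": 1, "increments": [{"xyz": [0,0,0],"dr": [0,0,0]},{"xyz": [0,0,0],"dr": [0,0,0]},{"xyz": [0,0,0],"dr": [0,0,0]},{"xyz": [0,0,0],"dr": [0,0,0]},{"xyz": [0,0,0],"dr": [0,0,0]},{"xyz": [0,0,0],"dr": [0,0,0]},{"xyz": [0,0,0],"dr": [0,0,0]},{"xyz": [0,0,0],"dr": [0,0,0]},{"xyz": [0,0,0],"dr": [0,0,0]},{"xyz": [0,0,0],"dr": [0,0,0]}]}}

```text
time_s: 65.4
ee_pos: [0.5085, 0.3553, 0.104]
ee_rot: [0.0, 0.933, 0.359, -0.0]
force: [0.5, -0.3, 0.2]
grip_width: 0.033
grip_force: 30.0
```

Emit:
{"op": "play_rows", "data": {"increments": [{"xyz": [0,0,0.3],"dr": [0,0,0]},{"xyz": [0,0,0.7],"dr": [0,0,0]},{"xyz": [0,0,0.9],"dr": [0,0,0]},{"xyz": [0,0,0.9],"dr": [0,0,0]},{"xyz": [0,0,0.8],"dr": [0,0,0]},{"xyz": [0,-0.3,0.4],"dr": [0,0,0]},{"xyz": [0,-0.75,0],"dr": [0,0,0]},{"xyz": [0,-0.95,0],"dr": [0,0,0]},{"xyz": [0,-0.95,0],"dr": [0,0,0]},{"xyz": [0,-0.95,0],"dr": [0,0,0]}]}}

```text
time_s: 66.4
ee_pos: [0.5075, 0.236, 0.2233]
ee_rot: [0.0, 0.933, 0.359, -0.001]
force: [-0.4, -0.4, -2.8]
grip_width: 0.0335
grip_force: 30.0
```

Emit:
{"op": "play_rows", "data": {"increments": [{"xyz": [0.1,-0.95,0],"dr": [0,0,0]},{"xyz": [0.1,-0.95,0],"dr": [0,0,0]},{"xyz": [0.1,-0.95,0],"dr": [0,0,0]},{"xyz": [0.1,-0.95,0],"dr": [0,0,0]},{"xyz": [0.1,-0.95,0],"dr": [0,0,0]},{"xyz": [0.1,-0.95,0],"dr": [0,0,0]},{"xyz": [0.1,-0.95,0],"dr": [0,0,0]},{"xyz": [0.1,-0.95,0],"dr": [0,0,0]},{"xyz": [0.1,-0.95,0],"dr": [0,0,0]},{"xyz": [0.15,-0.95,0],"dr": [0,0,0]}]}}

```text
time_s: 67.4
ee_pos: [0.5384, -0.0484, 0.2234]
ee_rot: [-0.0, 0.933, 0.359, -0.001]
force: [1.0, -0.7, -3.5]
grip_width: 0.0334
grip_force: 30.0
```

Emit:
{"op": "play_rows", "data": {"increments": [{"xyz": [0,-0.95,0],"dr": [0,0,0]},{"xyz": [0,-0.95,0],"dr": [0,0,0]},{"xyz": [0,-0.95,0],"dr": [0,0,0]},{"xyz": [0,-0.9,0],"dr": [0,0,0]},{"xyz": [0,-0.65,0],"dr": [0,0,0]},{"xyz": [0,-0.4,0],"dr": [0,0,0]},{"xyz": [0,-0.2,0],"dr": [0,0,0]},{"xyz": [0,0,0],"dr": [0,0,0]},{"xyz": [0,0,0],"dr": [0,0,0]},{"xyz": [0,0,0],"dr": [0,0,0]}]}}

```text
time_s: 68.4
ee_pos: [0.5402, -0.1949, 0.224]
ee_rot: [-0.001, 0.933, 0.36, 0.0]
force: [-0.4, -0.4, -3.3]
grip_width: 0.0335
grip_force: 30.0
```

Emit:
{"op": "play_rows", "data": {"increments": [{"xyz": [0,0,-0.4],"dr": [0,0,0]},{"xyz": [0,0,-0.7],"dr": [0,0,0]},{"xyz": [0,0,-0.7],"dr": [0,0,0]},{"xyz": [0,0,-0.7],"dr": [0,0,0]},{"xyz": [0,0,-0.5],"dr": [0,0,0]},{"xyz": [0,0,-0.35],"dr": [0,0,0]},{"xyz": [0,0,-0.15],"dr": [0,0,0]},{"xyz": [0,0,0],"dr": [0,0,0]},{"xyz": [0,0,0],"dr": [0,0,0]},{"xyz": [0,0,0],"dr": [0,0,0]}]}}

```text
time_s: 69.4
ee_pos: [0.5406, -0.1968, 0.1199]
ee_rot: [0.001, 0.933, 0.359, 0.001]
force: [0.1, 0.3, -2.7]
grip_width: 0.0336
grip_force: 30.0
```

Emit:
{"op": "play_rows", "data": {"increments": [{"xyz": [0,0,-0.1],"dr": [0,0,0]},{"xyz": [0,0,-0.04],"dr": [0,0,0]},{"xyz": [0,0,-0.02],"dr": [0,0,0]},{"xyz": [0,0,-0.02],"dr": [0,0,0]},{"xyz": [0,0,-0.02],"dr": [0,0,0]},{"xyz": [0,0,0],"dr": [0,0,0]},{"xyz": [0,0,0],"dr": [0,0,0]}]}}

```text
time_s: 70.1
ee_pos: [0.54, -0.1966, 0.113]
ee_rot: [-0.0, 0.933, 0.359, 0.0]
force: [0.7, -0.4, -2.9]
grip_width: 0.0335
grip_force: 30.0
```

Emit:
{"op": "play_rows", "data": {"increments": [{"xyz": [0,0,-0.02],"dr": [0,0,0]},{"xyz": [0,0,-0.01],"dr": [0,0,0]},{"xyz": [0,0,0],"dr": [0,0,0]}]}}

```text
time_s: 70.4
ee_pos: [0.5399, -0.1966, 0.1121]
ee_rot: [-0.0, 0.933, 0.359, -0.0]
force: [-0.2, 1.2, -2.6]
grip_width: 0.0338
grip_force: 30.0
```

Emit:
{"op": "play_rows", "data": {"increments": [{"xyz": [0,0,-0.02],"dr": [0,0,0]},{"xyz": [0,0,0],"dr": [0,0,0]}]}}

```text
time_s: 70.6
ee_pos: [0.5401, -0.1966, 0.1119]
ee_rot: [0.0, 0.933, 0.359, 0.0]
force: [-0.7, -0.6, 0.3]
grip_width: 0.0336
grip_force: 30.0
```

Contact is confirmed. I'll release, rise, back off toward the side board and look.

Emit:
{"op": "play_rows", "data": {"increments": [{"xyz": [0,0,-0.01],"dr": [0,0,0]},{"xyz": [0,0,0],"dr": [0,0,0]}]}}

```text
time_s: 70.8
ee_pos: [0.5401, -0.1966, 0.1119]
ee_rot: [0.0, 0.933, 0.359, 0.0]
force: [-1.4, 0.6, 3.5]
grip_width: 0.0332
grip_force: 30.0
```

Emit:
{"op": "play_rows", "data": {"grip": -1, "increments": [{"xyz": [0,0,0],"dr": [0,0,0]},{"xyz": [0,0,0],"dr": [0,0,0]},{"xyz": [0,0,0],"dr": [0,0,0]},{"xyz": [0,0,0],"dr": [0,0,0]},{"xyz": [0,0,0],"dr": [0,0,0]},{"xyz": [0,0,0.5],"dr": [0,0,0]},{"xyz": [0,0,0.9],"dr": [0,0,0]},{"xyz": [0,0,0.9],"dr": [0,0,0]},{"xyz": [0,0,0.9],"dr": [0,0,0]},{"xyz": [0,0,0.8],"dr": [0,0,0]}]}}

```text
time_s: 71.8
ee_pos: [0.54, -0.1966, 0.2326]
ee_rot: [0.0, 0.933, 0.359, 0.0]
force: [0.8, 0.3, -0.4]
grip_width: 0.0931
grip_force: 0.0
```

Emit:
{"op": "play_rows", "data": {"increments": [{"xyz": [-0.1,0.5,0],"dr": [0,0,0]},{"xyz": [-0.1,0.95,0],"dr": [0,0,0]},{"xyz": [-0.1,0.95,0],"dr": [0,0,0]},{"xyz": [-0.1,0.95,0],"dr": [0,0,0]},{"xyz": [-0.1,0.95,0],"dr": [0,0,0]},{"xyz": [-0.1,0.95,0],"dr": [0,0,0]},{"xyz": [-0.1,0.95,0],"dr": [0,0,0]},{"xyz": [-0.1,0.95,0],"dr": [0,0,0]},{"xyz": [-0.1,0.95,0],"dr": [0,0,0]},{"xyz": [-0.1,0.95,0],"dr": [0,0,0]}]}}

```text
time_s: 72.8
ee_pos: [0.5085, 0.0768, 0.2301]
ee_rot: [-0.0, 0.933, 0.359, -0.001]
force: [0.5, -0.5, -0.6]
grip_width: 0.0932
grip_force: 0.0
```

Emit:
{"op": "play_rows", "data": {"increments": [{"xyz": [0,0.95,0],"dr": [0,0,0]},{"xyz": [0,0.95,0],"dr": [0,0,0]},{"xyz": [0,0.95,0],"dr": [0,0,0]},{"xyz": [0,0.7,0],"dr": [0,0,0]},{"xyz": [0,0.3,0],"dr": [0,0,0]},{"xyz": [0,0,0],"dr": [0,0,0]},{"xyz": [0,0,0],"dr": [0,0,0]},{"xyz": [0,0,0],"dr": [0,0,0]}]}}

```text
time_s: 73.6
ee_pos: [0.5101, 0.1885, 0.231]
ee_rot: [0.0, 0.934, 0.358, -0.0]
force: [-0.5, -0.5, -0.5]
grip_width: 0.0931
grip_force: 0.0
```

Run:
```python
from h import *
im=viewer.snapshot("top")[:,:,::-1]; cv2.imwrite("pics/top4.png",cv2.resize(im[190:305,260:460],None,fx=4,fy=4,interpolation=cv2.INTER_CUBIC))
```

```text
(no output)
```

View pics/top4.png

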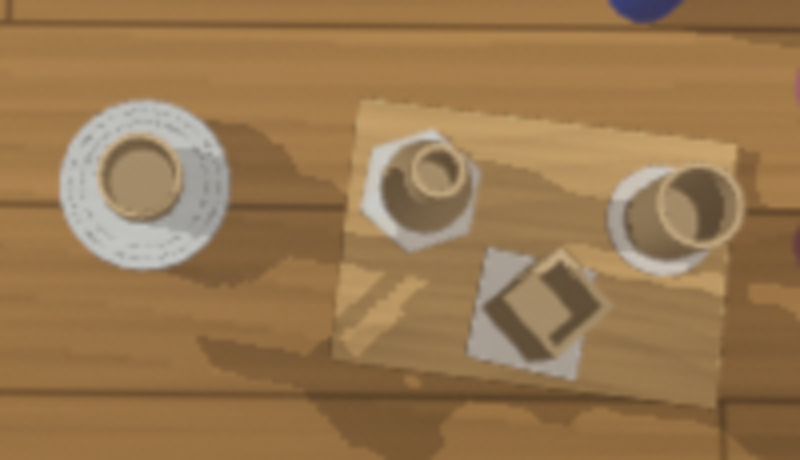

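All three vases stand upright and central on their bats: bottle rim (437,170), square (557,301), cylinder (700,207), each within about 1 px of its starting position. The cup is central on the wheel at (140,176).

```bash
python3 -c "from plant import workorder; print(workorder.sign_off())"
```

```text
the job is handed in; nothing more can be done
None
```

The job is handed in: the cup stands in the middle of the turntable, all three vases are back upright in the middle of their own bats to within about 2 mm, and I saw no movement of the green jar; it took about 74 s of the 147 s.

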